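# Make room on the ear-defender bar and hang up the second pair

## Task

The inspection plate has to be clear before the camshaft is measured: first move the red ear defenders that hang mid-bar back along the bar, into the half next to the post, and let go of them; then hang the yellow pair from the plate over the bar in front of them. In the end both pairs must hang straight and still by their headbands, one cup on each side of the bar, square to it and not touching each other; lower them on, do not drop them, and leave everything else on the bench as it is, above all the camshaft set-up.

Things in the scene. Friction and masses are not known exactly. Their poses are not given: they have to be found in the camera images.
- red_crown (a point): centre of the black pad at the crown of the red ear defenders' headband: the place to grip, from above. x across the band (grip width 34 mm), y from cup to cup, z up; a half turn is the same. Pad top 10 mm above this point; underside a shallow V, sides falling 28 degrees, seating on the bar with the bar's top 10 mm below this point. This pair hangs mid-bar at the start, a cup on each side, free to slide and swing; fingers reaching below the pad strike the bar.
- red: the whole pair of red ear defenders: two cups with black cushions, headband arching over the top; 188 mm high, 138 mm wide over the cups, about 0.28 kg. Origin between the cups' undersides, 178 mm below the crown point, axes as there. Each cup is 82 mm long along x and lies 20 to 69 mm from the middle in y: 40 mm open between the cushions
- yellow_crown (a point): centre of the black pad at the crown of the yellow ear defenders' headband: the place to grip, from above. x across the band (grip width 34 mm), y from cup to cup, z up; a half turn is the same. Pad top 10 mm above this point; underside a shallow V, sides falling 28 degrees, seating on the bar with the bar's top 10 mm below this point. This pair starts standing on its cups on the steel plate.
- yellow: the whole pair of yellow ear defenders: two cups with black cushions, headband arching over the top; 188 mm high, 138 mm wide over the cups, about 0.28 kg. Origin between the cups' undersides, 178 mm below the crown point, axes as there. Each cup is 82 mm long along x and lies 20 to 69 mm from the middle in y: 40 mm open between the cushions
- stand: grey steel bench stand, fixed: base plate 270 x 120 x 8 mm, 30 mm square post at one end, bright round horizontal tube (the bar, 22 mm thick, 215 mm clear) from the post to a free end with a black cap 30 mm wide, 7 mm long, 4 mm above the bar's top. Origin on the plate below the bar's middle, +x along the bar to the post, free end at -x (nearer the robot), z up. Post's top level with the bar's
- bar_root (a point): point on the top line of the bar where it meets the post's front face, 222 mm above the steel plate; axes as the stand's, so the bar's top line runs from here 215 mm along -x to the end cap
- bar_end (a point): point on the top line of the bar at its free end, just before the cap; axes as the stand's
- camshaft_mid (a point): steel camshaft, 360 mm long along y, up to 40 mm in diameter, lying loose in two V-blocks for measuring at the far side; the point is its middle, about 54 mm above the bench. Not to be touched
- indicator: dial indicator on a magnetic base, fixed: block 50 x 60 x 55 mm, chrome column 220 mm high, arm reaching 250 mm along +y to a dial 56 mm in diameter over the camshaft. Origin under the block. Not to be touched
- caliper: digital caliper lying flat, 230 x 60 x 12 mm, long along its x; origin under its middle
- oil: white oil bottle with a red cap, standing, 52 mm in diameter, 150 mm high; origin under its middle
- pens: red pen cup with pens, 72 mm in diameter, 150 mm high over the pens; origin under its middle
- tape: roll of yellow tape lying flat, 96 mm in diameter, 25 mm high; origin under its middle
Not all that is in view belongs to the job. Leave any green look-alike of the yellow alone.

How it is judged:
On the way, in this order (a step that is already met when the one before it is completed fails the run):
1. the red pair has been moved into the half of the bar next to the post, hangs there astride the bar and is let go, with the yellow pair not yet on the bar (x of red_crown in the frame of bar_root between -0.108 and -0.012 m and y of red_crown in the frame of bar_root between -0.014 and 0.014 m and z of red_crown in the frame of bar_root between 0.004 and 0.017 m and angle between red_crown's own z axis and vertical below 0.21 rad and angle between the x axis of red_crown and the x axis of bar_root, either way round below 0.3 rad and contact force between red and stand above 0.7 N and contact force between red and the fingers below 0.1 N and linear speed of red below 0.05 m/s and contact force between yellow and stand below 0.1 N), for 0.2 s.
2. the yellow pair hangs astride the bar in front of the red pair and is let go (x of yellow_crown in the frame of bar_root between -0.2 and -0.09 m and y of yellow_crown in the frame of bar_root between -0.014 and 0.014 m and z of yellow_crown in the frame of bar_root between 0.004 and 0.017 m and angle between yellow_crown's own z axis and vertical below 0.21 rad and angle between the x axis of yellow_crown and the x axis of bar_root, either way round below 0.3 rad and contact force between yellow and stand above 0.7 N and contact force between yellow and the fingers below 0.1 N and contact force between yellow and red below 0.1 N), for 0.2 s.
At the end, for the whole second after the job is handed in: Both pairs hang on the bar by their crown pads, let go, at rest and not touching: crowns within 14 mm of the bar sideways, upright within 12 degrees, square to the bar within 17 degrees, red 12 to 108 mm and yellow 90 to 200 mm from the post's face along the bar (all of step 2 and x of red_crown in the frame of bar_root between -0.108 and -0.012 m and y of red_crown in the frame of bar_root between -0.014 and 0.014 m and z of red_crown in the frame of bar_root between 0.004 and 0.017 m and angle between red_crown's own z axis and vertical below 0.21 rad and angle between the x axis of red_crown and the x axis of bar_root, either way round below 0.3 rad and contact force between red and stand above 0.7 N and contact force between red and the fingers below 0.1 N and linear speed of each of yellow, red below 0.03 m/s).
It fails at once if a pair is dropped: it falls free of the fingers and of everything else, faster than 0.5 m/s ((linear speed of red above 0.5 m/s and contact force between red and anything else below 0.05 N) or (linear speed of yellow above 0.5 m/s and contact force between yellow and anything else below 0.05 N)).
It fails at once if the red pair leaves the bar and comes down onto the bench (height (world z) of red_crown below 0.2 m).
It fails at once if the camshaft set-up is disturbed: camshaft moved over 6 mm, or more than 3 N on the indicator (distance of camshaft_mid from where it was at the start of the episode above 0.006 m or contact force between anything else and indicator above 3 N).
It fails at once if another thing on the bench is moved by more than 15 mm (distance of any of caliper, oil, pens, tape from where it was at the start of the episode above 0.015 m).
It also fails if it takes over 69 s, if anything falls off the work surface, if the arm or the gripper's body presses on something with over 40 N, if the wrist force passes 120 N, or if a joint passes its speed limit or range.

## Robot

A 6-joint arm with a two-finger parallel gripper is mounted at the origin on the work surface. World frame = base frame: x ahead of the robot, y to its left, z up, the work surface at z = 0. Lengths are in m, angles in rad, forces in N, time in s.
With the tool pointing down it reaches from about 0.275 to 0.75 m from the base axis. Payload 10.2 kg.
Tool frame: the origin (TCP) lies at the very end of the fingers, on their centre line; the grasp point (between the pads) lies 19 mm behind it; z points along the fingers, y is the direction in which the jaws open and shut (so a half turn about z gives the same grasp; the last joint's range is limited). The gripper opens to 85 mm and grips with 20 to 120 N. Pads are 22 mm wide; open, the fingers measure 114 mm over their backs; the gripper's body (76 mm by 85 mm) begins 54 mm behind the grasp point. The pads swing forward as they close: fully open they stand 13 mm farther back than shut.
Start: joints at [-1.458, 0.313, 1.498, -0, 1.331, -0.223], TCP at [0.173, -0.496, 0.204] pointing down, gripper open.
Joint ranges: [-2.94, 2.94], [-0.97, 2.17], [0.19, 2.56], [-1.23, 4.37], [0.02, 3.11], [-2.88, 2.88]. Speed limits (rad/s): [2.39, 2.39, 3.01, 3.14, 3.14, 3.14].

## Interface

Orientations are given as a unit quaternion [x, y, z, w].
In Python, from plant import robot gives the robot as it stands.
- The arm moves only by the shell command python3 -m handwheel 'ROWS' [FORCE]. ROWS is JSON, a list that holds one entry, the list of rows, each a list of 7 numbers: the shift along the tool's x, y, z in m, then the turn, a rotation vector about the tool's x, y, z in rad, then the finger opening in m, from 0 to 0.0854. A call has 1 to 8 rows; each row shifts and turns the commanded pose from where the row before left it, along the tool's axes as they then stand; what a row does not reach is not made up. A row lasts 1/12 s, in which the tool goes at most 41.7 mm and 7.16 degrees, less where a joint would pass 70% of its speed; a pose out of reach is approached as far as the arm can. A call with a gripper value outside its range is refused whole. The fingers move at their own pace and stop on an object; FORCE is the grip in N (left out, the last holds). Time passes only in rows, so rows that do not move let the fingers close. It gives the time, the measured TCP pose, the force and the opening at its end, in the units of the state.
- robot.observe(): the state, without advancing time (a new reading comes with each control period).
- robot.read_camera(name): name is "scene" or "side" or "wrist"; returns (picture, depth): 480x640x3 uint8, red, green, blue; 480x640 float32, m along the optical axis (not along the pixel's ray), 0 where there is no reading.
- robot.calibration(name): a dict with "fx", "fy", "cx", "cy" (pixels), "origin" and "orientation" of the camera in the world. Camera axes: x right, y down, z forward; pixel columns grow to the right and rows downward; lengths in m; the calibration is good to about 2 mm. A picture is of the moment at which its call begins: read the wrist's pose just before it. calibration takes no time and is no camera call; for the wrist camera it gives the pose at the moment of the call.
- robot.finish_job(): hands the job in, once; it reports no verdict.
The state is a dict: "t": time; "joints": joint angles; "joint_vel": joint speeds; "joint_efforts": joint torques, N m; "tool_pos": TCP position; "ee_rot": TCP orientation; "force": force on the tool from outside, world axes, zero at the start; "wrist_torque": the same for the moment, N m; "gripper_width": finger opening in m.
Only numpy, scipy, OpenCV 4.12 (cv2) and the standard library are available. Lean on these libraries where they do the work, as an engineer would, in place of code of your own. Each camera call takes 0.05 s, during which the arm holds its last target.

## Working session

There is one attempt and no reset: what is moved stays moved. The work goes in short steps, Python scripts to look and compute and a shell command to move; the robot and the scene stay as the last step left them, time stands still between calls to the robot, and variables do not carry over. Pictures are saved under pics/ and viewed, and the job is handed in when it is done.

```bash
ls; mkdir -p pics; cat > h.py <<'E'
import numpy as np, cv2
from scipy.spatial.transform import Rotation as R
from plant import robot
def snap(n,f):
    c=robot.calibration(n); p,d=robot.read_camera(n)
    cv2.imwrite(f'pics/{f}.png',cv2.cvtColor(p,cv2.COLOR_RGB2BGR)); np.savez(f'pics/{f}.npz',p=p,d=d,**{k:np.array(v) for k,v in c.items()})
    return c,p,d
def load(f):
    z=np.load(f'pics/{f}.npz'); return z,z['p'],z['d']
def pts(c,d):
    v,u=np.mgrid[:480,:640]
    P=np.stack([(u-c['cx'])/c['fx']*d,(v-c['cy'])/c['fy']*d,d],-1)
    return P@R.from_quat(c['orientation']).as_matrix().T+np.array(c['origin'])
E
python3 - <<'E'
from h import *
s=robot.observe(); print({k:np.round(v,3) for k,v in s.items()})
for n in('scene','side','wrist'): c,p,d=snap(n,n+'0'); print(n,c)
E
```

```text
pics
{'t': np.float64(0.0), 'joints': array([-1.458,  0.313,  1.498,  0.   ,  1.331, -0.223]), 'joint_vel': array([ 0.001,  0.002, -0.001,  0.001,  0.001,  0.001]), 'joint_efforts': array([-0.0000e+00, -4.1227e+01, -2.5975e+01, -0.0000e+00,  4.0000e-03,
        0.0000e+00]), 'tool_pos': array([ 0.173, -0.495,  0.204]), 'ee_rot': array([ 0.986,  0.167,  0.   , -0.001]), 'force': array([0.09 , 0.831, 0.579]), 'wrist_torque': array([ 0.011,  0.007, -0.053]), 'gripper_width': np.float64(0.086)}
scene {'fx': 513.637800629354, 'fy': 513.637800629354, 'cx': 315.73371967946605, 'cy': 245.46020592129628, 'origin': array([1.3278941 , 0.84240739, 1.3016355 ]), 'orientation': array([ 0.37222302,  0.85040921, -0.34317619, -0.14312335])}
side {'fx': 529.2257384609462, 'fy': 529.2257384609462, 'cx': 322.5026257445245, 'cy': 231.0724863177722, 'origin': array([ 0.22931108, -1.09109286,  1.12614598]), 'orientation': array([ 0.89485828, -0.12710731,  0.04741237, -0.42523458])}
wrist {'fx': 407.4137209916127, 'fy': 407.4137209916127, 'cx': 316.5959292246376, 'cy': 238.16345803741083, 'origin': array([ 0.24208799, -0.47104449,  0.3733041 ]), 'orientation': array([ 0.80640185, -0.57284907, -0.08578408,  0.11916832])}
```

View pics/scene0.png

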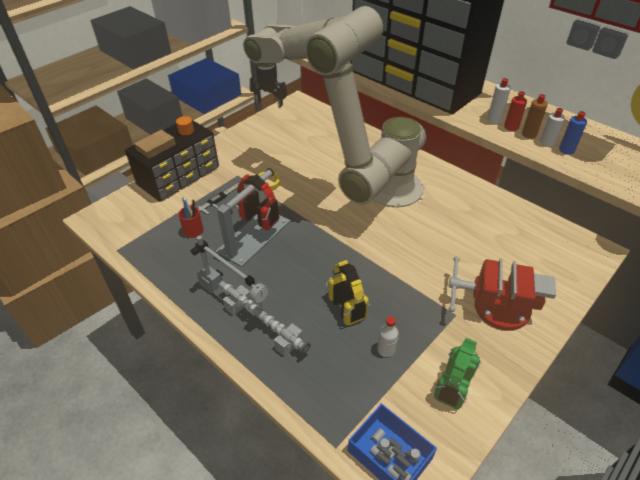

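View pics/side0.png

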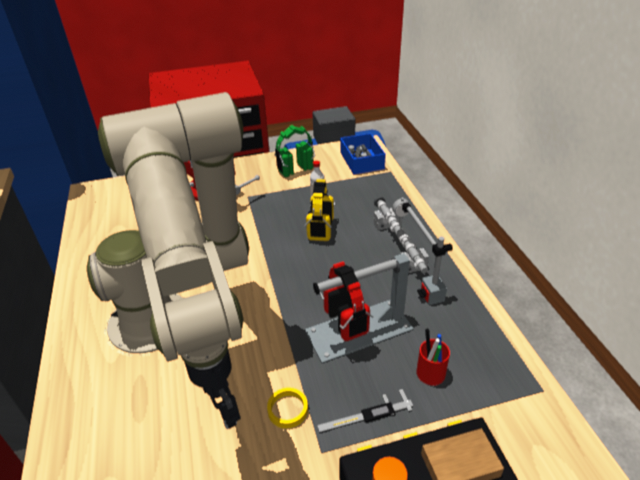

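View pics/wrist0.png

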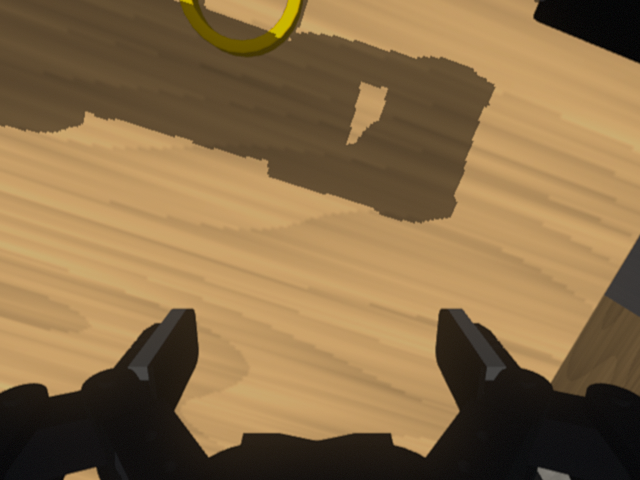

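The side view shows the bar running from its cap (317,288) to the post (402,260), with the red pair's crown at about (342,270) and the yellow crown at about (320,188). In the scene view the yellow pair is at about (347,290). Next I'll measure these from the depth.

```bash
python3 - <<'E'
from h import *
np.set_printoptions(precision=4,suppress=True)
for n in('scene0','side0'):
    c,p,d=load(n); P=pts(c,d); hsv=cv2.cvtColor(p,cv2.COLOR_RGB2HSV); ok=d>0
    x,y,z=P[...,0],P[...,1],P[...,2]
    box=ok&(x>.25)&(x<.9)&(y>-.6)&(y<.5)&(z>.02)&(z<.4)
    H,S,V=[hsv[...,i] for i in range(3)]
    red=box&((H<8)|(H>172))&(S>150)&(V>60)
    yel=box&(H>20)&(H<33)&(S>130)&(V>80)&(z>.03)
    for nm,m in(('red',red),('yel',yel)):
        k,l,st,ce=cv2.connectedComponentsWithStats(m.astype(np.uint8))
        for i in range(1,k):
            if st[i,4]>60:
                q=P[l==i]; print(n,nm,st[i],q.mean(0),q.min(0),q.max(0))
    # bar: points 0.2..0.24 z greyish
    m=box&(z>.222)&(z<.245)&(S<60); 
    k,l,st,ce=cv2.connectedComponentsWithStats(m.astype(np.uint8))
    for i in range(1,k):
        if st[i,4]>25: q=P[l==i]; print(n,'grey',st[i],q.mean(0),q.min(0),q.max(0))
    m=box&(x>.35)&(z>.2)&(z<.3)&(V<60)
    k,l,st,ce=cv2.connectedComponentsWithStats(m.astype(np.uint8))
    for i in range(1,k):
        if st[i,4]>10: q=P[l==i]; print(n,'dark hi',st[i],q.mean(0),q.min(0),q.max(0))
    m=box&(x>.25)&(y>-.05)&(y<.3)&(z>.165)&(z<.3)
    k,l,st,ce=cv2.connectedComponentsWithStats(m.astype(np.uint8))
    for i in range(1,k):
        if st[i,4]>10: q=P[l==i]; print(n,'yel hi',st[i],q.mean(0),q.min(0),q.max(0))
for n,(a,b,w,h) in (('scene0',(180,150,200,190)),('side0',(280,150,180,220))):
    im=cv2.imread(f'pics/{n}.png')[b:b+h,a:a+w]; cv2.imwrite(f'pics/{n}z.png',cv2.resize(im,None,fx=3,fy=2.7 if h>200 else 3,interpolation=2)[:600])
E
```

```text
scene0 red [238 175  11  17  62] [ 0.5238 -0.2619  0.2056] [ 0.5047 -0.2794  0.163 ] [ 0.5349 -0.2398  0.2413]
scene0 red [260 183  16  35 229] [ 0.5146 -0.1562  0.1862] [ 0.4848 -0.1824  0.12  ] [ 0.5445 -0.1379  0.2378]
scene0 red [238 200   7  19  74] [ 0.5533 -0.2491  0.1112] [ 0.5449 -0.2598  0.0671] [ 0.5617 -0.2396  0.1531]
scene0 red [179 207  24  30 388] [ 0.6886 -0.3693  0.0631] [ 0.6423 -0.427   0.02  ] [ 0.7177 -0.3447  0.1242]
scene0 red [262 218  15  12  75] [ 0.5319 -0.1477  0.0917] [ 0.4868 -0.1647  0.0696] [ 0.5454 -0.1393  0.1187]
scene0 red [387 317   8   9  61] [0.6067 0.4271 0.1544] [0.593  0.4145 0.1446] [0.619  0.4369 0.1604]
scene0 yel [334 260  14  13  78] [0.5522 0.1967 0.158 ] [0.5379 0.1746 0.1083] [0.5673 0.2169 0.1841]
scene0 yel [329 273  18  26 184] [0.5682 0.1959 0.0944] [0.5308 0.1754 0.0301] [0.5891 0.2527 0.1856]
scene0 yel [344 279  25  35 346] [0.5922 0.2914 0.1355] [0.5295 0.2301 0.0511] [0.625  0.3163 0.1842]
scene0 grey [259 169  14  12  60] [ 0.4606 -0.2134  0.2282] [ 0.4339 -0.2274  0.2223] [ 0.497  -0.1879  0.2434]
scene0 grey [368 179  10 
[... 1466 characters left out ...]
35  0.222 ] [ 0.6799 -0.1739  0.2449]
side0 dark hi [334 265  24  26 293] [ 0.5089 -0.2178  0.2372] [ 0.4897 -0.25    0.2163] [ 0.5373 -0.1738  0.2505]
side0 dark hi [393 266   7   7  29] [ 0.6465 -0.2063  0.2086] [ 0.6377 -0.212   0.2   ] [ 0.6523 -0.1953  0.2206]
side0 dark hi [313 283   7  12  55] [ 0.4317 -0.2249  0.2209] [ 0.428  -0.2358  0.205 ] [ 0.4378 -0.208   0.2329]
side0 yel hi [313 179  13  22 222] [0.5616 0.2298 0.1803] [0.5359 0.1875 0.1651] [0.5949 0.2911 0.196 ]
side0 yel hi [393 198  32  31 262] [0.7802 0.0452 0.1833] [ 0.7585 -0.05    0.1651] [0.8084 0.1063 0.1954]
side0 yel hi [226 221  23  47 718] [ 0.2757 -0.0287  0.2319] [ 0.2502 -0.05    0.167 ] [0.3051 0.0524 0.2996]
```

View pics/scene0z.png

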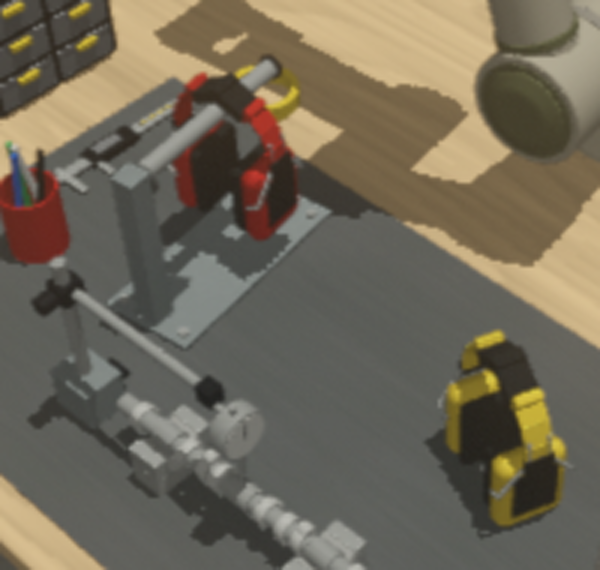

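View pics/side0z.png

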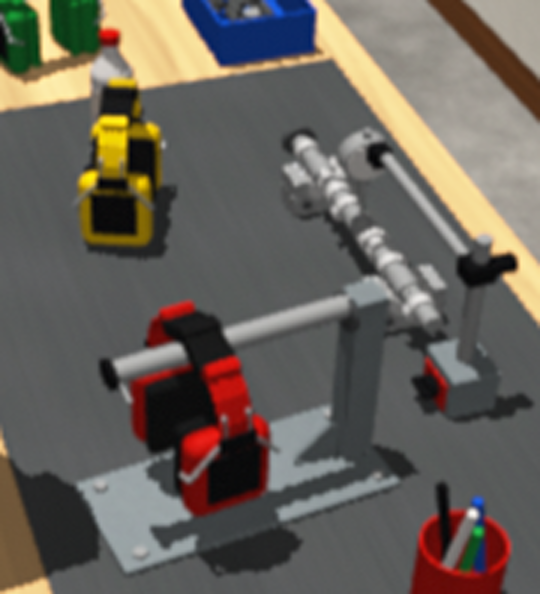

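```bash
python3 - <<'E'
from h import *
np.set_printoptions(precision=4,suppress=True)
for n in('scene0','side0'):
    c,p,d=load(n); P=pts(c,d); hsv=cv2.cvtColor(p,cv2.COLOR_RGB2HSV); ok=d>0
    x,y,z=P[...,0],P[...,1],P[...,2]; S,V=hsv[...,1],hsv[...,2]
    m=ok&(x>.53)&(x<.63)&(y>-.25)&(y<-.15)&(z>.2225)&(z<.245)&(S<60)
    q=P[m]; f=np.polyfit(q[:,0],q[:,1],1); print(n,'bar line y=',f,'at x .45,.65',np.polyval(f,[.45,.65]),'ztop',np.percentile(q[:,2],[50,90,95,99]))
    m=ok&(x>.62)&(x<.74)&(y>-.25)&(y<-.12)&(z>.215)&(z<.245); q=P[m]
    for a in np.arange(.62,.71,.01): 
        r=q[(q[:,0]>a)&(q[:,0]<a+.01)]; 
        if len(r): print('  x',round(a,2),len(r),'y',r[:,1].min(),r[:,1].max(),'z',r[:,2].max())
    m=ok&(x>.62)&(x<.74)&(y>-.25)&(y<-.12)&(z>.05)&(z<.2); q=P[m]; print(' post low',q.min(0),q.max(0),np.median(q,0))
    # red pad
    m=ok&(x>.46)&(x<.56)&(y>-.26)&(y<-.13)&(z>.236)&(V<70); q=P[m]
    print(' redpad',len(q),q.mean(0),q.min(0),q.max(0),[cv2.minAreaRect((q[:,:2]*1000).astype(np.float32))])
    m=ok&(x>.5)&(x<.64)&(y>.15)&(y<.34)&(z>.17)&(V<75); q=P[m]
    print(' yelpad',len(q),q.mean(0),q.min(0),q.max(0),[cv2.minAreaRect((q[:,:2]*1000).astype(np.float32))])
    m=ok&(x>.5)&(x<.64)&(y>.15)&(y<.34)&(z>.03); q=P[m]
    print(' yelall',len(q),q.min(0),q.max(0),[cv2.minAreaRect((q[:,:2]*1000).astype(np.float32))])
    m=ok&(x>.6)&(x<.64)&(y>.05)&(y<.1); print(' mat z',np.median(P[m],0))
    m=ok&(x>.55)&(x<.62)&(y>-.14)&(y<-.13); print(' mat z',np.median(P[m],0))
E
```

```text
scene0 bar line y= [ 0.1494 -0.2853] at x .45,.65 [-0.2181 -0.1883] ztop [0.2264 0.23   0.2308 0.2323]
  x 0.62 16 y -0.20181001859538894 -0.1819340683623617 z 0.22997842316891615
  x 0.63 16 y -0.20135323566989582 -0.1824684091052321 z 0.23229827531422287
  x 0.64 18 y -0.19757351133911982 -0.17550378663811073 z 0.23200966982604987
  x 0.65 28 y -0.20473202857459538 -0.17492825190593864 z 0.23184927625028995
  x 0.66 28 y -0.20290006193853338 -0.17401324452470213 z 0.23118302987303307
  x 0.67 38 y -0.20882918302679443 -0.1718908302205885 z 0.2349585004940169
  x 0.68 7 y -0.19937410095999109 -0.17718269431871858 z 0.22891279194302205
 post low [ 0.6343 -0.2064  0.0506] [ 0.6837 -0.1699  0.1999] [ 0.6747 -0.1789  0.129 ]
 redpad 85 [ 0.5165 -0.2051  0.2432] [ 0.4966 -0.2292  0.2362] [ 0.5361 -0.1724  0.2512] [((513.9258422851562, -203.93263244628906), (35.65510559082031, 57.64236831665039), 10.185322761535645)]
 yelpad 214 [0.5708 0.249  0.1855] [0.5431 0.21   0.1704] [0.5943 0.2783 0.1987] [((567.8244018554688, 245.0545654296875), (63.3371696472168, 37.28514099121094), 68.088630676
[... 861 characters left out ...]
07669623
 post low [ 0.6294 -0.2103  0.0502] [ 0.6813 -0.1755  0.1998] [ 0.6569 -0.2024  0.1255]
 redpad 160 [ 0.5101 -0.2162  0.2425] [ 0.4915 -0.2384  0.236 ] [ 0.5292 -0.191   0.2505] [((511.26116943359375, -213.94503784179688), (34.797828674316406, 47.3425178527832), 6.257256507873535)]
 yelpad 112 [0.5632 0.2332 0.1849] [0.5428 0.2079 0.1701] [0.5891 0.2555 0.196 ] [((564.4879150390625, 238.4736785888672), (51.558162689208984, 34.13539505004883), 65.10810852050781)]
 yelall 1214 [0.5012 0.1611 0.0301] [0.6282 0.3108 0.196 ] [((565.6168212890625, 244.03005981445312), (154.5481414794922, 84.49565124511719), 67.51094055175781)]
 mat z [0.6196 0.0755 0.0043]
 mat z [ 0.6122 -0.1379  0.0108]
```

Averaging the two views, the bar line is y≈0.15x−0.288 (yaw 8.5°), its top is at z≈0.230, and the post face is at x≈0.645. The red crown is near (0.513,−0.211,0.240) and the yellow crown near (0.567,0.242). I'll turn the tool in place while lifting, then go over red.

```bash
python3 -m handwheel '[[[0,0,-0.0125,0,0,-0.1153,0.07],[0,0,-0.0125,0,0,-0.1153,0.07],[0,0,-0.0125,0,0,-0.1153,0.07],[0,0,-0.0125,0,0,-0.1153,0.07],[0,0,-0.0125,0,0,-0.1153,0.07],[0,0,-0.0125,0,0,-0.1153,0.07],[0,0,-0.0125,0,0,-0.1153,0.07],[0,0,-0.0125,0,0,-0.1153,0.07]]]' 40
python3 -m handwheel '[[[0,0,-0.0125,0,0,-0.1153,0.07],[0,0,-0.0125,0,0,-0.1153,0.07],[0,0,-0.0125,0,0,-0.1153,0.07],[0,0,-0.0125,0,0,-0.1153,0.07],[0,0,0,0,0,0,0.07]]]'
cat >> h.py <<'E'
def go(x,y,z,yaw):
    "print remaining shift in current tool axes, and turn rotvec in tool axes; yaw=azimuth of tool y (deg)"
    s=robot.observe(); Rt=R.from_quat(s['ee_rot']); t=np.array(s['tool_pos'])
    a=np.radians(yaw); yy=np.array([np.cos(a),np.sin(a),0]); zz=np.array([0,0,-1.]); xx=np.cross(yy,zz)
    Rg=R.from_matrix(np.stack([xx,yy,zz],1))
    sh=Rt.inv().apply(np.array([x,y,z])-t); tv=(Rt.inv()*Rg).as_rotvec()
    ym=Rt.as_matrix()[:,1]
    print('t',round(float(s['t']),2),'tcp',np.round(t,4),'yaw',round(float(np.degrees(np.arctan2(ym[1],ym[0]))),2),'tilt',np.round(Rt.as_matrix()[:2,2],4),'w',round(float(s['gripper_width']),4),'F',np.round(s['force'],2),'q',np.round(s['joints'],2))
    print('shift',np.round(sh,4),'turn',np.round(tv,4))
E
python3 -c "
from h import *
go(.513,-.211,.354,8.53)"
```

```text
t: 0.82
tool_pos: [0.173, -0.4955, 0.3048]
ee_rot: [0.807, 0.591, 0.0, -0.0]
force: [0.9, -0.5, -0.4]
gripper_width: 0.0697
t: 1.23
tool_pos: [0.173, -0.4961, 0.3563]
ee_rot: [0.651, 0.759, -0.001, 0.001]
force: [-0.7, 0.3, 0.2]
gripper_width: 0.07
t 1.23 tcp [ 0.173  -0.4961  0.3563] yaw 8.75 tilt [ 0.0004 -0.0034] w 0.07 F [-0.7   0.29  0.24] q [-1.46  0.26  1.18 -0.    1.7  -1.61]
shift [0.2301 0.3794 0.0015] turn [-0.0002  0.0034  0.0038]
```

```bash
python3 -m handwheel '[[[0.019,0.0316,0,0,0,0,0.07],[0.019,0.0316,0,0,0,0,0.07],[0.019,0.0316,0,0,0,0,0.07],[0.019,0.0316,0,0,0,0,0.07],[0.019,0.0316,0,0,0,0,0.07],[0.019,0.0316,0,0,0,0,0.07],[0.019,0.0316,0,0,0,0,0.07],[0.019,0.0316,0,0,0,0,0.07]]]'
python3 -m handwheel '[[[0.019,0.0316,0,0,0,0,0.07],[0.019,0.0316,0,0,0,0,0.07],[0.019,0.0316,0,0,0,0,0.07],[0.019,0.0316,0,0,0,0,0.07],[0,0,0,0,0,0,0.07],[0,0,0,0,0,0,0.07],[0,0,0,0,0,0,0.07]]]'
python3 -c "
from h import *
go(.513,-.211,.354,8.53)
snap('wrist','w1')"
```

```text
t: 1.9
tool_pos: [0.4015, -0.3064, 0.3536]
ee_rot: [0.654, 0.756, 0.0, -0.0]
force: [0.3, -0.5, -0.2]
gripper_width: 0.0699
t: 2.48
tool_pos: [0.5139, -0.2143, 0.3536]
ee_rot: [0.653, 0.757, -0.0, -0.001]
force: [-0.3, -0.7, 0.9]
gripper_width: 0.0701
t 2.48 tcp [ 0.5139 -0.2143  0.3536] yaw 8.39 tilt [-0.0012  0.0004] w 0.0701 F [-0.33 -0.74  0.93] q [-0.61  0.34  1.08 -0.    1.72 -0.75]
shift [ 0.0034 -0.0004 -0.0004] turn [-0.0011 -0.0006 -0.0024]
```

View pics/w1.png

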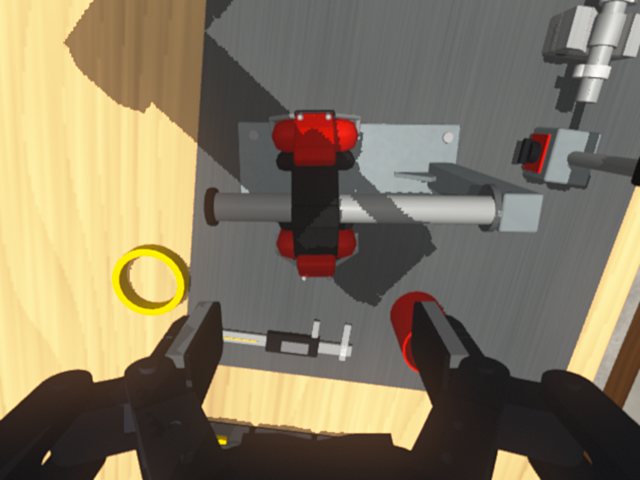

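The wrist view shows the bar from the cap at (213,207) to the post face at (495,209), with the red pad at columns 292–341. It lies square to the tool.

```bash
python3 - <<'E'
from h import *
np.set_printoptions(precision=4,suppress=True)
c,p,d=load('w1'); 
Rm=R.from_quat(c['orientation']).as_matrix(); O=np.array(c['origin']); print(O,Rm[:,2])
def ray(u,v,z):
    r=Rm@np.array([(u-c['cx'])/c['fx'],(v-c['cy'])/c['fy'],1]); return O+r*(z-O[2])/r[2]
hsv=cv2.cvtColor(p,cv2.COLOR_RGB2HSV)
P=pts(c,d)
# bar edges per column
print('post face column profile', [int(v) for v in hsv[208,485:505,2]], P[208,485:505:3,2])
print('cap', [int(v) for v in hsv[208,200:225,2]])
for u in(240,260,360,400,450,480):
    col=P[170:240,u,2]; m=np.where(col>.19)[0]+170
    mid=(m.min()+m.max())/2
    print(u,m.min(),m.max(),'ztop',col.max(),ray(u,mid,.219))
print('pad edges at z.25', [ray(u,202,.25) for u in(292,341)])
for u,v in((316,195),(316,205),(300,200),(330,200)): print(P[v,u],hsv[v,u])
for u in (213,217,493,495,497): print(u,ray(u,208,.230))
E
```

```text
[ 0.5029 -0.1411  0.5231] [ 0.0394 -0.2856 -0.9575]
post face column profile [196, 197, 196, 197, 197, 196, 197, 196, 199, 191, 142, 111, 107, 108, 108, 108, 110, 128, 147, 160] [0.2238 0.225  0.2244 0.2256 0.2259 0.2249 0.2252]
cap [119, 118, 117, 101, 72, 62, 63, 61, 61, 61, 59, 58, 56, 73, 103, 112, 110, 110, 109, 109, 110, 109, 108, 109, 108]
240 193 221 ztop 0.22686619790884244 [ 0.454  -0.2158  0.219 ]
260 193 221 ztop 0.22712058637211224 [ 0.4691 -0.2136  0.219 ]
360 195 230 ztop 0.5230686159473193 [ 0.5452 -0.2067  0.219 ]
400 195 223 ztop 0.5230686159473193 [ 0.5749 -0.1995  0.219 ]
450 196 235 ztop 0.5230686159473193 [ 0.6138 -0.199   0.219 ]
480 189 229 ztop 0.22611036785140032 [ 0.6352 -0.1907  0.219 ]
pad edges at z.25 [array([ 0.4938, -0.1996,  0.25  ]), array([ 0.5268, -0.1947,  0.25  ])]
[ 0.5095 -0.1944  0.239 ] [ 0 26 30]
[ 0.5105 -0.201   0.2417] [ 0 18 28]
[ 0.4989 -0.1994  0.2402] [ 0  9 29]
[ 0.5198 -0.1965  0.2393] [173  31  33]
213 [ 0.4362 -0.2168  0.23  ]
217 [ 0.4391 -0.2163  0.23  ]
493 [ 0.6397 -0.1867  0.23  ]
495 [ 0.6411 -0.1865  0.23  ]
497 [ 0.6426 -0.1863  0.23  ]
```

```bash
python3 -m handwheel '[[[0.0055,-0.001,0.01,0,0,0,0.07],[0,0,0.02,0,0,0,0.07],[0,0,0.025,0,0,0,0.07],[0,0,0.025,0,0,0,0.07],[0,0,0.02,0,0,0,0.07],[0,0,0.01,0,0,0,0.07],[0,0,0.0,0,0,0,0.07],[0,0,0,0,0,0,0.07]]]'
python3 -c "
from h import *
go(.512,-.209,.236,8.53)
snap('wrist','w2');snap('side','s2')
im=cv2.imread('pics/s2.png')[220:370,260:460];cv2.imwrite('pics/s2z.png',cv2.resize(im,None,fx=4,fy=4,interpolation=2))"
```

```text
t: 3.2
tool_pos: [0.5123, -0.2094, 0.2452]
ee_rot: [0.653, 0.757, 0.0, 0.0]
force: [0.1, 0.3, 0.9]
gripper_width: 0.0703
t 3.2 tcp [ 0.5123 -0.2094  0.2452] yaw 8.43 tilt [ 0.0006 -0.0005] w 0.0703 F [0.07 0.28 0.86] q [-0.6   0.35  1.34 -0.    1.45 -0.75]
shift [ 0.0005 -0.0002  0.0092] turn [ 0.0005  0.0005 -0.0018]
```

View pics/w2.png

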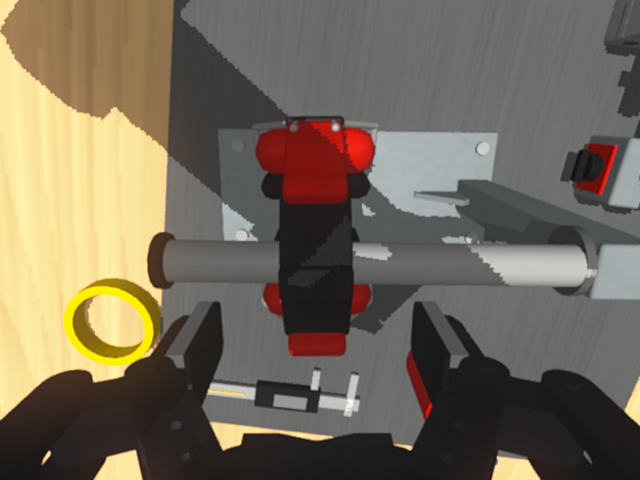

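View pics/s2z.png

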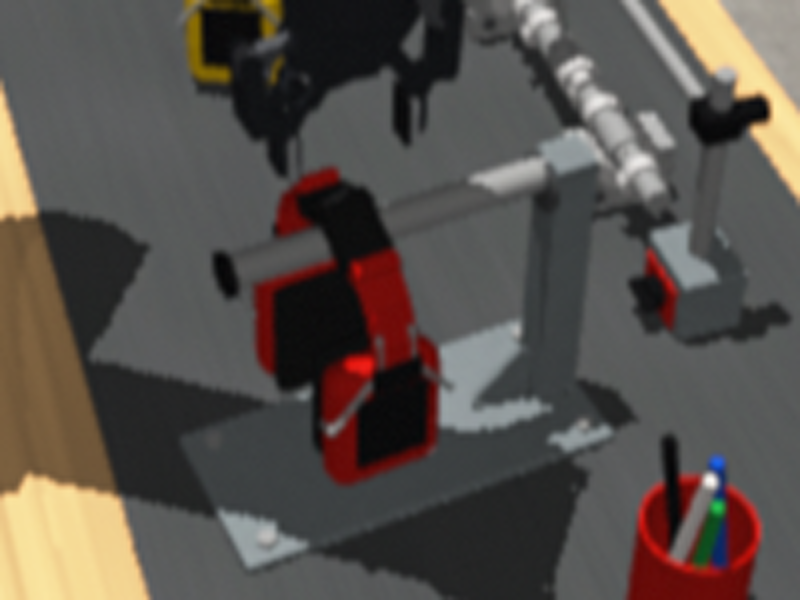

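```bash
python3 - <<'E'
from h import *
np.set_printoptions(precision=4,suppress=True)
def proj(c,X):
    q=R.from_quat(c['orientation']).as_matrix().T@(np.array(X)-c['origin']); return np.array([c['fx']*q[0]/q[2]+c['cx'],c['fy']*q[1]/q[2]+c['cy'],q[2]])
y=np.array([.989,.148,0])
for n in('w2','s2'):
    c,p,d=load(n); T=np.array([.5123,-.2094,.2452])
    for nm,X in(('tcp',T),('L',T-.035*y),('R',T+.035*y),('Lup13',T-.035*y+[0,0,.013]),('crown',[.512,-.209,.24])): print(n,nm,proj(c,X))
    P=pts(c,d)
    if n=='w2':
        for u,v in((205,310),(215,310),(200,330),(430,310),(315,265),(315,240),(315,300),(450,265),(230,262)): print(u,v,P[v,u])
    else:
        for u,v in((331,262),(361,253),(342,270),(345,265)): print(u,v,P[v,u],p[v,u])
E
```

```text
w2 tcp [318.3297 286.8236   0.1836]
w2 L [240.6687 286.9357   0.1836]
w2 R [396.0384 286.7115   0.1835]
w2 Lup13 [235.1159 299.4364   0.1712]
w2 crown [317.7816 281.4067   0.1884]
205 310 [ 0.4729 -0.2034  0.2911]
215 310 [ 0.4756 -0.2047  0.2877]
200 330 [ 0.4748 -0.2035  0.3038]
430 310 [ 0.548  -0.1931  0.2894]
315 265 [ 0.5095 -0.2008  0.2412]
315 240 [ 0.508  -0.1905  0.2362]
315 300 [ 0.5117 -0.2157  0.2459]
450 265 [ 0.5765 -0.197   0.225 ]
230 262 [ 0.4686 -0.2111  0.2257]
s2 tcp [346.1615 270.0382   1.2734]
s2 L [332.9681 274.3948   1.2628]
s2 R [359.1378 265.7534   1.2839]
s2 Lup13 [332.9094 270.4397   1.2546]
s2 crown [345.9818 271.5193   1.2769]
331 262 [ 0.47   -0.2266  0.2981] [34 35 37]
361 253 [ 0.5476 -0.2129  0.2939] [15 15 15]
342 270 [ 0.5021 -0.2086  0.2474] [23 23 23]
345 265 [ 0.5213 -0.1715  0.2255] [43 34 33]
```

```bash
python3 - <<'E'
from h import *
np.set_printoptions(precision=4,suppress=True)
for n,t in(('w1',[.5139,-.2143,.3536]),('w2',[.5123,-.2094,.2452])):
    c,p,d=load(n);P=pts(c,d)
    Rt=R.from_quat([.653,.757,0,0]); L=Rt.inv().apply((P-np.array(t)).reshape(-1,3)).reshape(P.shape)
    m=(d>0)&(d<.19)&(np.abs(L[...,1])>.02)
    for sgn in(-1,1):
        q=L[m&(np.sign(L[...,1])==sgn)&(np.mgrid[:480,:640][0]>295)]
        q=q[q[:,2]>-.06]; print(n,sgn,len(q),'toolz max',np.percentile(q[:,2],[90,99,100]), q[q[:,2]>np.percentile(q[:,2],97)].mean(0), 'x range',q[:,0].min(),q[:,0].max())
c,p,d=load('s2');P=pts(c,d)
Rt=R.from_quat([.653,.757,0,0]); L=Rt.inv().apply((P-np.array([.5123,-.2094,.2452])).reshape(-1,3)).reshape(P.shape)
for u,v in((327,245),(330,255),(331,260),(331,262),(331,264),(331,266),(355,230),(360,245),(361,251),(361,254),(361,256)): print(u,v,L[v,u],p[v,u])
E
```

```text
w1 -1 2211 toolz max [-0.0402 -0.0355 -0.0341] [ 0.0005 -0.0357 -0.0359] x range -0.011283154921384117 0.012182495728769213
w1 1 2220 toolz max [-0.0399 -0.0353 -0.0335] [ 0.0003  0.0344 -0.0356] x range -0.011093976423443841 0.01230524476181913
w2 -1 2220 toolz max [-0.04   -0.0355 -0.034 ] [ 0.0009 -0.0358 -0.0358] x range -0.011096659375691745 0.01219161925712661
w2 1 2231 toolz max [-0.0399 -0.0352 -0.034 ] [ 0.0009  0.0343 -0.0356] x range -0.011274311399888728 0.012277748939161589
327 245 [ 0.0098 -0.0444 -0.0886] [17 18 20]
330 255 [-0.0135 -0.0477 -0.078 ] [18 19 21]
331 260 [-0.007  -0.0426 -0.0552] [33 35 36]
331 262 [-0.0108 -0.0444 -0.0529] [34 35 37]
331 264 [-0.0074 -0.0429 -0.0432] [62 63 63]
331 266 [0.2613 0.0765 0.2387] [88 86 85]
355 230 [-0.0158  0.0135 -0.1313] [17 18 21]
360 245 [-0.0001  0.0357 -0.0664] [11 12 13]
361 251 [-0.007   0.0351 -0.0533] [12 12 13]
361 254 [-0.0063  0.0357 -0.0431] [16 16 17]
361 256 [-0.0109  0.0334 -0.0414] [55 57 57]
```

Both the wrist and side depth put the visible fingertips about 35 mm behind the reported TCP at 70 mm opening, more than the stated 13 mm retreat. A test will settle it: go down to z=0.236, where the tips are safe either way, and half close.

```bash
python3 -m handwheel '[[[0,0,0.005,0,0,0,0.07],[0,0,0.004,0,0,0,0.05],[0,0,0,0,0,0,0.03],[0,0,0,0,0,0,0.03],[0,0,0,0,0,0,0.03],[0,0,0,0,0,0,0.03],[0,0,0,0,0,0,0.03],[0,0,0,0,0,0,0.03]]]' 25
python3 -c "
from h import *
go(.512,-.209,.236,8.53)
snap('wrist','w3')
np.set_printoptions(precision=4,suppress=True)
s=robot.observe();c,p,d=load('w3');P=pts(c,d);Rt=R.from_quat(s['ee_rot']);L=Rt.inv().apply((P-np.array(s['tool_pos'])).reshape(-1,3)).reshape(P.shape)
m=(d>0)&(d<.19)&(np.mgrid[:480,:640][0]>280)&(L[...,2]>-.06)
for sg in(-1,1):
  q=L[m&(np.sign(L[...,1])==sg)&(np.abs(L[...,1])>.012)]; print(np.percentile(q[:,2],[50,90,99,100]) if len(q) else 0)
"
```

```text
t: 3.97
tool_pos: [0.5125, -0.2088, 0.2355]
ee_rot: [0.653, 0.758, 0.0, 0.0]
force: [-0.3, -0.2, -0.4]
gripper_width: 0.0301
t 3.97 tcp [ 0.5125 -0.2088  0.2355] yaw 8.51 tilt [ 0.0002 -0.0001] w 0.0301 F [-0.34 -0.21 -0.38] q [-0.6   0.36  1.36 -0.    1.43 -0.75]
shift [-0.0001 -0.0005 -0.0005] turn [ 0.0002  0.0002 -0.0003]
[-0.0425 -0.0096  0.0058  0.0064]
[-0.0448 -0.0103 -0.0006  0.0009]
```

View pics/w3.png

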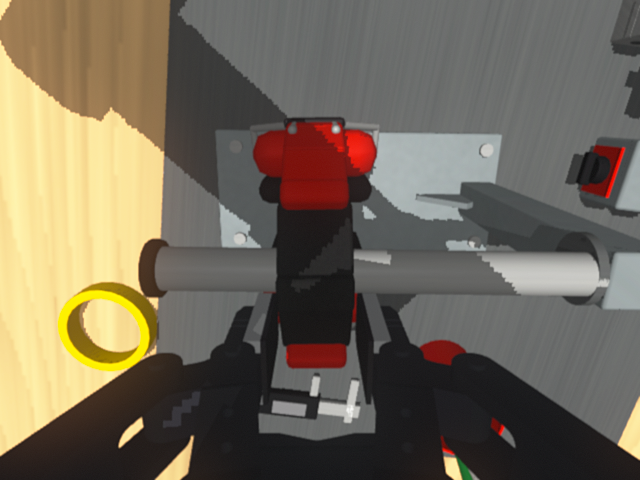

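The fingers closed to 30 mm above the pad without touching, so the real fingertips sit about 30 mm behind the reported TCP. I'll reopen and go down in steps, watching the force.

```bash
python3 -m handwheel '[[[0,0,0,0,0,0,0.065],[0,0,0,0,0,0,0.065],[0,0,0,0,0,0,0.065],[0,0,0.008,0,0,0,0.065],[0,0,0.008,0,0,0,0.065],[0,0,0.004,0,0,0,0.065],[0,0,0.002,0,0,0,0.065],[0,0,0,0,0,0,0.065]]]'
python3 -c "
from h import *
go(.512,-.209,.205,8.53)
snap('wrist','w4');snap('side','s4')
im=cv2.imread('pics/s4.png')[220:370,260:460];cv2.imwrite('pics/s4z.png',cv2.resize(im,None,fx=4,fy=4,interpolation=2))"
```

```text
t: 4.68
tool_pos: [0.5122, -0.2086, 0.2126]
ee_rot: [0.653, 0.758, -0.0, -0.001]
force: [-0.1, 0.6, 0.2]
gripper_width: 0.0651
t 4.68 tcp [ 0.5122 -0.2086  0.2126] yaw 8.51 tilt [-0.0011  0.0007] w 0.0651 F [-0.05  0.58  0.15] q [-0.6   0.37  1.4  -0.    1.38 -0.75]
shift [-0.0003 -0.0003  0.0076] turn [-0.001  -0.0009 -0.0003]
```

View pics/w4.png

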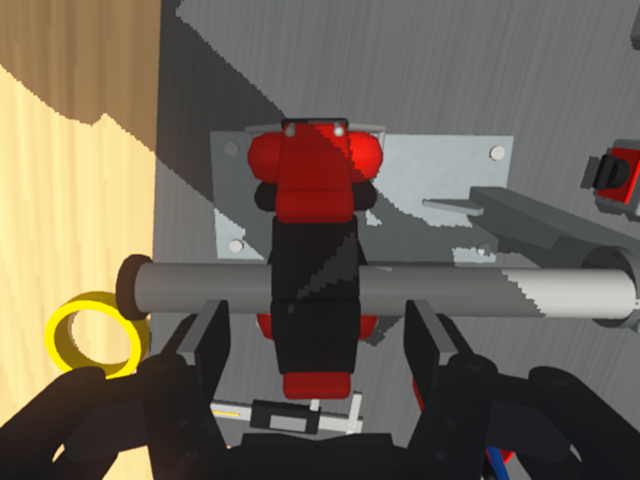

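View pics/s4z.png

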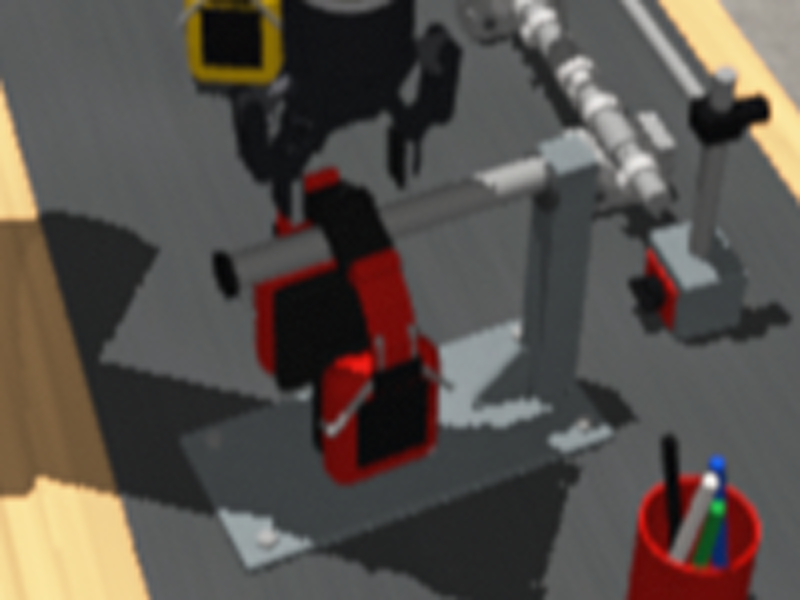

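```bash
python3 -m handwheel '[[[0,0,0.004,0,0,0,0.065],[0,0,0.0015,0,0,0,0.05],[0,0,0,0,0,0,0.04],[0,0,0,0,0,0,0.03],[0,0,0,0,0,0,0.025],[0,0,0,0,0,0,0.025],[0,0,0,0,0,0,0.025],[0,0,0,0,0,0,0.025]]]' 30
python3 -c "
from h import *
go(.512,-.209,.207,8.53)
snap('wrist','w5');snap('side','s5')
im=cv2.imread('pics/s5.png')[220:370,260:460];cv2.imwrite('pics/s5z.png',cv2.resize(im,None,fx=4,fy=4,interpolation=2))"
```

```text
t: 5.45
tool_pos: [0.5125, -0.2088, 0.208]
ee_rot: [0.653, 0.758, 0.0, 0.0]
force: [0.3, 0.1, -0.1]
gripper_width: 0.0331
t 5.45 tcp [ 0.5125 -0.2088  0.208 ] yaw 8.51 tilt [ 0.0002 -0.0001] w 0.0331 F [ 0.27  0.06 -0.1 ] q [-0.6   0.37  1.4   0.    1.36 -0.75]
shift [-0.0001 -0.0005  0.001 ] turn [ 0.0002  0.0001 -0.0003]
```

View pics/w5.png

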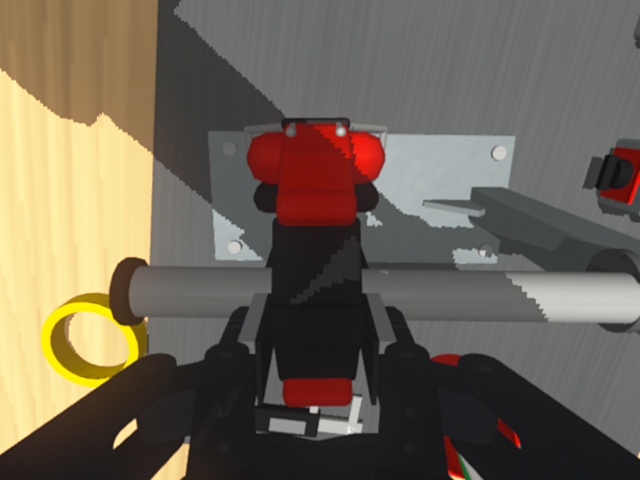

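View pics/s5z.png

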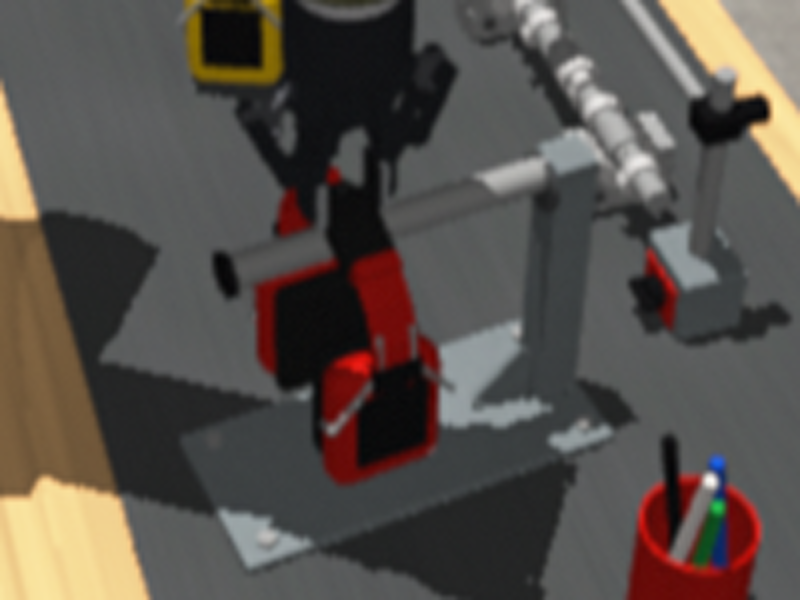

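The fingers stopped at 33 mm on the pad. I'll lift 5 mm as a test.

```bash
python3 -m handwheel '[[[0,0,-0.002,0,0,0,0.025],[0,0,-0.002,0,0,0,0.025],[0,0,-0.001,0,0,0,0.025],[0,0,0,0,0,0,0.025],[0,0,0,0,0,0,0.025]]]' 50
python3 -c "
from h import *
go(.512,-.209,.212,8.53)
snap('wrist','w6')
np.set_printoptions(precision=4,suppress=True)
for n in('w5','w6'):
  c,p,d=load(n);P=pts(c,d);print(P[260,310],P[285,310])"
```

```text
t: 5.97
tool_pos: [0.5124, -0.2088, 0.2128]
ee_rot: [0.653, 0.758, -0.0, -0.0]
force: [-0.1, 0.8, -2.9]
gripper_width: 0.0327
t 5.97 tcp [ 0.5124 -0.2088  0.2128] yaw 8.51 tilt [-0.0003  0.0001] w 0.0327 F [-0.06  0.8  -2.94] q [-0.6   0.37  1.4  -0.    1.38 -0.75]
shift [-0.0002 -0.0004  0.0008] turn [-0.0002 -0.0002 -0.0003]
[ 0.5061 -0.1873  0.2337] [ 0.5073 -0.1953  0.2384]
[ 0.506  -0.1871  0.2391] [ 0.5072 -0.1953  0.2432]
```

View pics/w6.png

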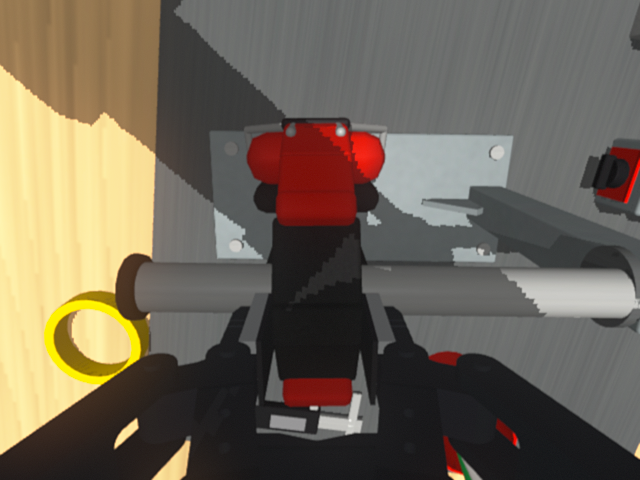

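```bash
python3 -m handwheel '[[[0,0.004,0,0,0,0,0.025],[0,0.009,0,0,0,0,0.025],[0,0.012,0,0,0,0,0.025],[0,0.014,0,0,0,0,0.025],[0,0.014,0,0,0,0,0.025],[0,0.013,0,0,0,0,0.025],[0,0.008,0,0,0,0,0.025],[0,0.004,0,0,0,0,0.025]]]'
python3 -m handwheel '[[[0,0,0,0,0,0,0.025],[0,0,0.002,0,0,0,0.025],[0,0,0.0015,0,0,0,0.025],[0,0,0.001,0,0,0,0.025],[0,0,0,0,0,0,0.025]]]'
python3 -c "
from h import *
go(.589,-.1975,.208,8.53)
snap('wrist','w7');snap('side','s7');snap('scene','c7')
im=cv2.imread('pics/s7.png')[220:370,260:460];cv2.imwrite('pics/s7z.png',cv2.resize(im,None,fx=4,fy=4,interpolation=2))"
```

```text
t: 6.68
tool_pos: [0.5909, -0.1967, 0.2123]
ee_rot: [0.652, 0.758, 0.0, -0.0]
force: [-0.0, -0.3, -2.3]
gripper_width: 0.0326
t: 7.1
tool_pos: [0.5894, -0.1975, 0.2086]
ee_rot: [0.653, 0.758, -0.0, 0.0]
force: [-0.4, -0.4, -2.2]
gripper_width: 0.0324
t 7.1 tcp [ 0.5894 -0.1975  0.2086] yaw 8.49 tilt [ 0.0003 -0.0004] w 0.0324 F [-0.44 -0.43 -2.18] q [-0.51  0.53  1.17 -0.    1.44 -0.66]
shift [ 0.     -0.0004  0.0006] turn [ 0.0003  0.0004 -0.0006]
```

View pics/w7.png

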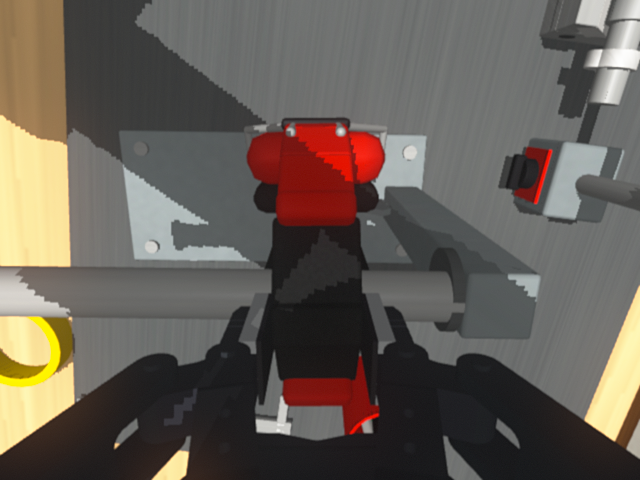

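View pics/s7z.png

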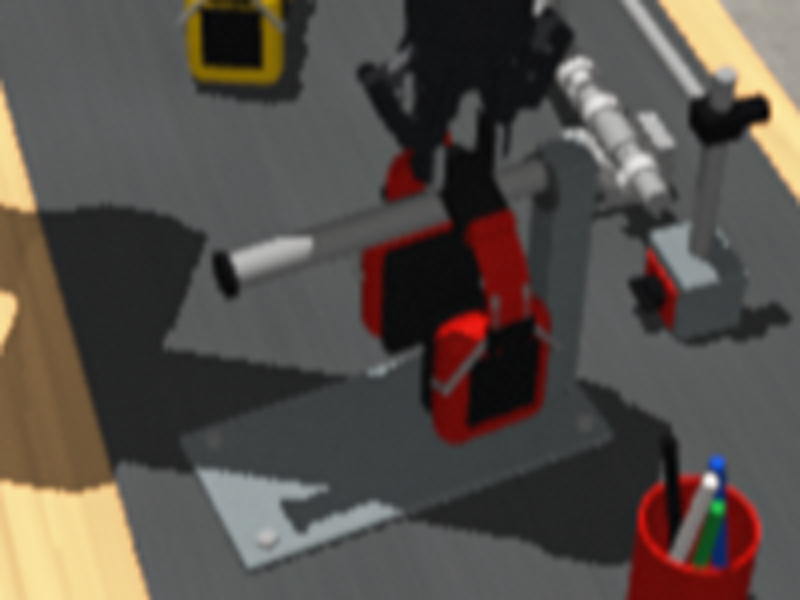

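Red is now about 54 mm from the post face and square to the bar. I'll lower the last bit and open gently.

```bash
python3 -m handwheel '[[[0,0,0.0008,0,0,0,0.025],[0,0,0.0007,0,0,0,0.025],[0,0,0,0,0,0,0.025]]]'
python3 -m handwheel '[[[0,0,0,0,0,0,0.034],[0,0,0,0,0,0,0.038],[0,0,0,0,0,0,0.044],[0,0,0,0,0,0,0.05],[0,0,0,0,0,0,0.05],[0,0,0,0,0,0,0.05]]]'
python3 -c "
from h import *
go(.589,-.1975,.208,8.53)
snap('wrist','w8')"
```

```text
t: 7.5
tool_pos: [0.5898, -0.1977, 0.2082]
ee_rot: [0.653, 0.758, -0.0, 0.001]
force: [-2.2, -0.9, 5.2]
gripper_width: 0.0322
t: 8.0
tool_pos: [0.5896, -0.1971, 0.2068]
ee_rot: [0.653, 0.758, 0.0, -0.0]
force: [-0.3, 0.5, 0.5]
gripper_width: 0.05
t 8.0 tcp [ 0.5896 -0.1971  0.2068] yaw 8.52 tilt [-0.0002  0.0002] w 0.05 F [-0.25  0.49  0.51] q [-0.51  0.53  1.17  0.    1.44 -0.66]
shift [-0.0003 -0.0006 -0.0012] turn [-0.0001 -0.0002 -0.0002]
```

View pics/w8.png

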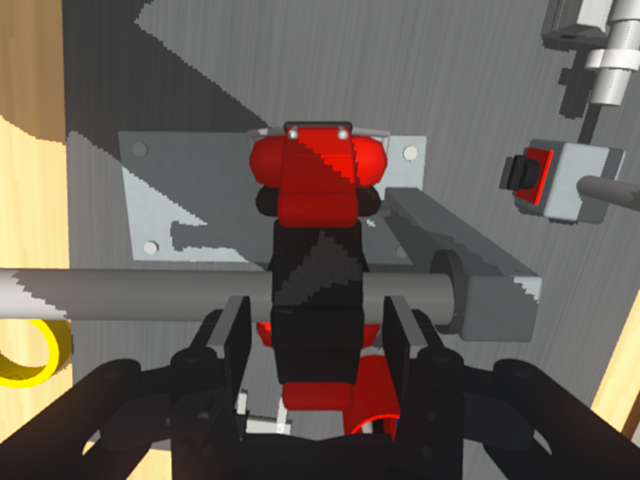

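```bash
python3 -m handwheel '[[[0,0,-0.01,0,0,0,0.05],[0,0,-0.02,0,0,0,0.05],[0,0,-0.02,0,0,0.07,0.07],[0,0,-0.02,0,0,0.0855,0.07],[0,0,-0.02,0,0,0.0855,0.07],[0,0,-0.02,0,0,0.0855,0.07],[0,0,-0.01,0,0,0.0855,0.07],[0,0,0,0,0,0.0855,0.07]]]'
python3 -c "
from h import *
go(.567,.242,.327,-20)
snap('wrist','w9')"
```

```text
t: 8.72
tool_pos: [0.59, -0.1974, 0.3306]
ee_rot: [0.82, 0.572, 0.001, 0.002]
force: [0.1, -0.1, -0.4]
gripper_width: 0.07
t 8.72 tcp [ 0.59   -0.1974  0.3306] yaw -20.23 tilt [ 0.0048 -0.0026] w 0.07 F [ 0.08 -0.11 -0.36] q [-0.51  0.5   0.9   0.    1.73 -0.16]
shift [ 0.4044 -0.1736  0.0024] turn [ 0.0054  0.0008 -0.004 ]
```

View pics/w9.png

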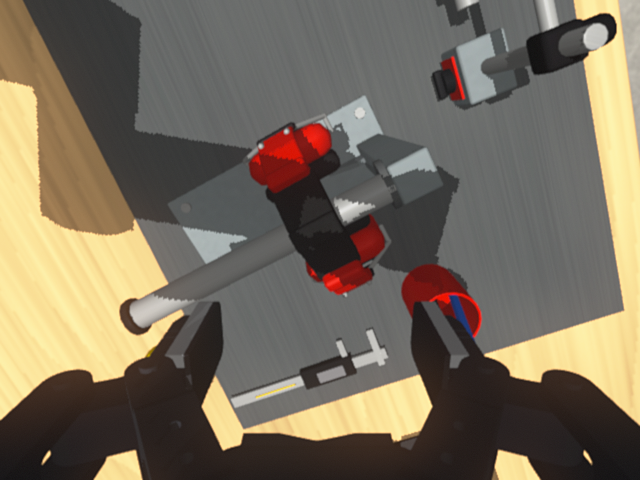

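Red hangs free and square at about (316,225). On to yellow.

```bash
python3 -m handwheel '[[[0.0337,-0.01445,0,0,0,0,0.07],[0.0337,-0.01445,0,0,0,0,0.07],[0.0337,-0.01445,0,0,0,0,0.07],[0.0337,-0.01445,0,0,0,0,0.07],[0.0337,-0.01445,0,0,0,0,0.07],[0.0337,-0.01445,0,0,0,0,0.07],[0.0337,-0.01445,0,0,0,0,0.07],[0.0337,-0.01445,0,0,0,0,0.07]]]'
python3 -m handwheel '[[[0.0337,-0.01445,0,0,0,0,0.07],[0.0337,-0.01445,0,0,0,0,0.07],[0.0337,-0.01445,0,0,0,0,0.07],[0.0337,-0.01445,0,0,0,0,0.07],[0,0,0,0,0,0,0.07],[0,0,0,0,0,0,0.07],[0,0,0,0,0,0,0.07]]]'
python3 -c "
from h import *
go(.567,.242,.327,-20)
snap('wrist','w10')"
```

```text
t: 9.43
tool_pos: [0.5726, 0.0974, 0.3274]
ee_rot: [0.819, 0.574, 0.0, 0.0]
force: [0.9, -0.1, 0.2]
gripper_width: 0.0702
t: 10.02
tool_pos: [0.5649, 0.2417, 0.327]
ee_rot: [0.819, 0.574, -0.0, 0.0]
force: [-0.4, 0.1, -0.7]
gripper_width: 0.0698
t 10.02 tcp [0.5649 0.2417 0.327 ] yaw -19.93 tilt [-0.0001 -0.0003] w 0.0698 F [-0.43  0.13 -0.66] q [ 0.21  0.48  0.94 -0.    1.72  0.56]
shift [ 0.001   0.0019 -0.    ] turn [-0.      0.0003  0.0013]
```

View pics/w10.png

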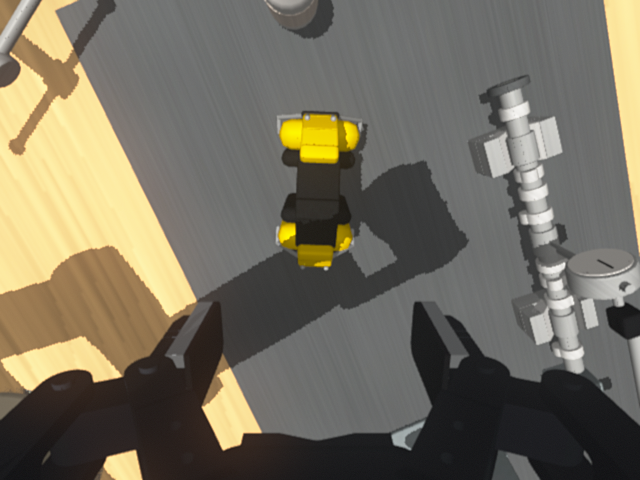

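Yellow is square to the tool, with its pad spanning rows 163–245 and columns about 297–340. I'll compute its centre in the tool frame.

```bash
python3 - <<'E'
from h import *
np.set_printoptions(precision=4,suppress=True)
c,p,d=load('w10');P=pts(c,d); t=np.array([.5649,.2417,.327]); Rt=R.from_quat([.819,.574,0,0])
L=Rt.inv().apply((P-t).reshape(-1,3)).reshape(P.shape)
hsv=cv2.cvtColor(p,cv2.COLOR_RGB2HSV)
yel=(hsv[...,0]>20)&(hsv[...,0]<33)&(hsv[...,1]>130)&(d>0)&(P[...,2]>.03)&(P[...,2]<.25); yel[:90]=0;yel[290:]=0;yel[:,:260]=0;yel[:,380:]=0
k,l,st,ce=cv2.connectedComponentsWithStats(yel.astype(np.uint8))
for i in range(1,k):
    if st[i,4]>100:
        q=L[l==i]; print(st[i],ce[i],'L min',q.min(0),'max',q.max(0),'z top',P[l==i][:,2].max())
for v in range(150,260,8):
    r=P[v,280:360,2]; m=np.where(r>.12)[0]; 
    if len(m): u0,u1=m.min()+280,m.max()+280; print(v,u0,u1,L[v,u0+1,:2],L[v,u1-1,:2],'mid',(L[v,u0+1,:2]+L[v,u1-1,:2])/2,'ztop',r.max())
E
```

```text
[ 279  113   81   51 2957] [319.0003 137.6233] L min [ 0.0331 -0.0375  0.1459] max [0.0753 0.0421 0.2625] z top 0.18108860835948676
[ 278  220   75   48 1611] [314.0583 244.8777] L min [-0.0647 -0.0415  0.1427] max [-0.0087  0.0355  0.2777] z top 0.1843120075493157
150 300 338 [ 0.0479 -0.0131] [0.0477 0.0147] mid [0.0478 0.0008] ztop 0.4963292838409992
158 300 337 [ 0.0418 -0.0132] [0.042  0.0138] mid [0.0419 0.0003] ztop 0.17980481679506072
166 297 339 [ 0.0355 -0.0156] [0.0355 0.0156] mid [ 0.0355 -0.    ] ztop 0.1770940660096756
174 297 339 [ 0.0297 -0.0156] [0.0297 0.0156] mid [ 0.0297 -0.    ] ztop 0.1792024705206927
182 296 339 [ 0.024  -0.0163] [0.0239 0.0155] mid [ 0.024  -0.0004] ztop 0.18254096561787236
190 296 339 [ 0.0182 -0.0162] [0.018  0.0155] mid [ 0.0181 -0.0004] ztop 0.18586327128196373
198 296 339 [ 0.0122 -0.0162] [0.0126 0.0154] mid [ 0.0124 -0.0004] ztop 0.1890092373793052
206 295 358 [ 0.0073 -0.0168] [-0.0338  0.0484] mid [-0.0133  0.0158] ztop 0.4963292838409992
214 295 338 [ 0.001  -0.0169] [0.0007 0.0146] mid [ 0.0009 -0.0011] ztop 0.19349207398427803
222 295 337 [-0.0072 -0.0174] [-0.007   0.0142] mid [-0.0071 -0.0016] ztop 0.18697609919846075
230 289 336 [-0.0375 -0.0281] [-0.0143  0.0136] mid [-0.0259 -0.0072] ztop 0.4963292838409992
238 295 336 [-0.0233 -0.0181] [-0.0225  0.0139] mid [-0.0229 -0.0021] ztop 0.4963292838409992
246 296 344 [-0.0314 -0.0175] [-0.0542  0.0257] mid [-0.0428  0.0041] ztop 0.4963292838409992
254 297 332 [-0.0362 -0.0165] [-0.0353  0.0107] mid [-0.0357 -0.0029] ztop 0.4963292838409992
```

```bash
python3 -m handwheel '[[[0.003,-0.001,0.015,0,0,0.044,0.07],[0,0,0.03,0,0,0,0.07],[0,0,0.04,0,0,0,0.07],[0,0,0.035,0,0,0,0.07],[0,0,0.02,0,0,0,0.07],[0,0,0.01,0,0,0,0.07],[0,0,0,0,0,0,0.07],[0,0,0,0,0,0,0.07]]]' 30
python3 -c "
from h import *
go(.566,.2445,.154,-22.5)
snap('wrist','w11');snap('side','s11')
im=cv2.imread('pics/s11.png')[130:280,240:440];cv2.imwrite('pics/s11z.png',cv2.resize(im,None,fx=4,fy=4,interpolation=2))"
```

```text
t: 10.73
tool_pos: [0.5657, 0.2447, 0.1782]
ee_rot: [0.832, 0.555, 0.001, 0.0]
force: [-0.4, -0.6, 0.5]
gripper_width: 0.0699
t 10.73 tcp [0.5657 0.2447 0.1782] yaw -22.56 tilt [0.0016 0.0003] w 0.0699 F [-0.42 -0.62  0.51] q [ 0.22  0.53  1.24 -0.    1.37  0.61]
shift [-0.0001  0.0003  0.0242] turn [ 0.0013 -0.0009 -0.001 ]
```

View pics/w11.png

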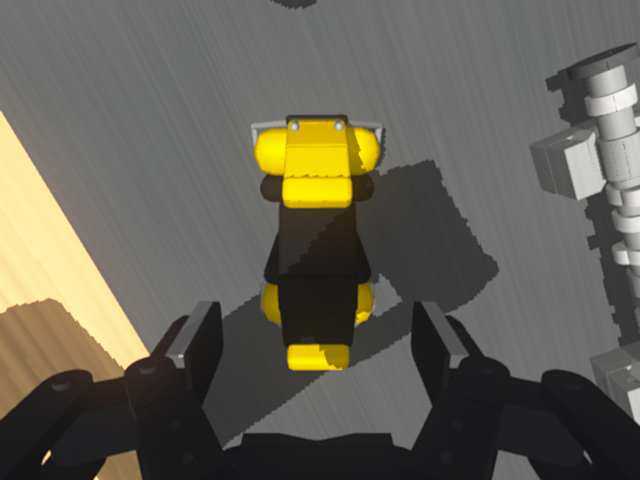

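View pics/s11z.png

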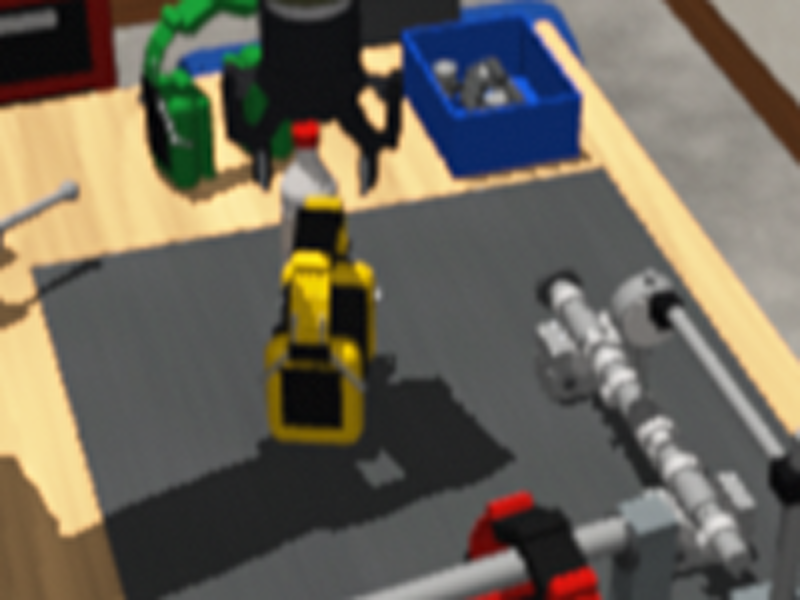

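```bash
python3 -m handwheel '[[[0,0,0.012,0,0,0,0.07],[0,0,0.009,0,0,0,0.07],[0,0,0.003,0,0,0,0.06],[0,0,0,0,0,0,0.045],[0,0,0,0,0,0,0.025],[0,0,0,0,0,0,0.025],[0,0,0,0,0,0,0.025],[0,0,0,0,0,0,0.025]]]' 50
python3 -c "
from h import *
go(.566,.2445,.154,-22.5)
snap('wrist','w12')"
```

```text
t: 11.5
tool_pos: [0.5656, 0.2454, 0.1538]
ee_rot: [0.832, 0.555, 0.001, 0.0]
force: [1.6, 0.9, 3.5]
gripper_width: 0.0328
t 11.5 tcp [0.5656 0.2454 0.1538] yaw -22.51 tilt [0.0022 0.0005] w 0.0328 F [1.57 0.89 3.49] q [0.22 0.55 1.28 0.   1.31 0.61]
shift [-0.0007  0.0007 -0.0002] turn [ 0.0018 -0.0013 -0.0002]
```

View pics/w12.png

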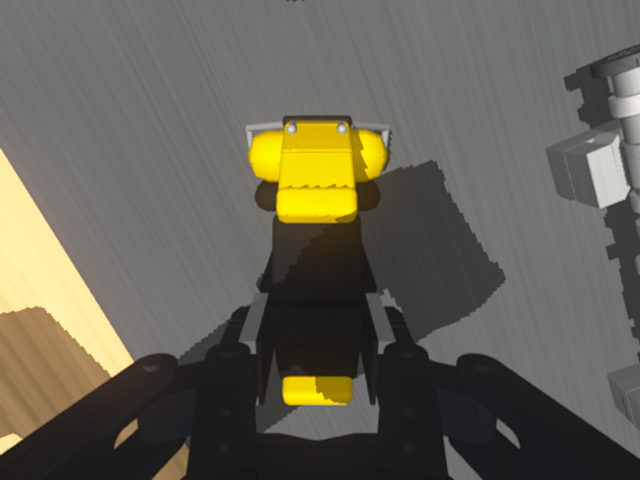

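Gripped at 33 mm and seated in the fingers just as red was (fold at row ~300). Lifting now.

```bash
python3 -m handwheel '[[[0,0,-0.005,0,0,0,0.025],[0,0,-0.015,0,0,0,0.025],[0,0,-0.025,0,0,0,0.025],[0,0,-0.03,0,0,0,0.025],[0,0,-0.03,0,0,0,0.025],[0,0,-0.03,0,0,0,0.025],[0,0,-0.03,0,0,0,0.025],[0,0,-0.025,0,0,0,0.025]]]' 60
python3 -c "
from h import *
go(.4905,-.2121,.42,8.53)"
python3 -m handwheel '[[[0,0,-0.025,0,0,-0.03,0.025],[0,0,-0.025,0,0,-0.07,0.025],[0,0,-0.015,0,0,-0.09,0.025],[0,0,-0.007,0,0,-0.09,0.025],[0,0,0,0,0,-0.09,0.025],[0,0,0,0,0,-0.09,0.025],[0,0,0,0,0,-0.06,0.025],[0,0,0,0,0,-0.0216,0.025]]]'
python3 -c "
from h import *
go(.4905,-.2121,.42,8.53)
snap('side','s13')"
```

```text
t: 12.22
tool_pos: [0.5644, 0.2452, 0.3448]
ee_rot: [0.832, 0.556, -0.0, -0.0]
force: [-0.4, -0.3, -2.0]
gripper_width: 0.0321
t 12.22 tcp [0.5644 0.2452 0.3448] yaw -22.51 tilt [-0.0002 -0.0001] w 0.0321 F [-0.41 -0.27 -2.04] q [ 0.22  0.49  0.89 -0.    1.77  0.61]
shift [-0.4508  0.1067 -0.0751] turn [-2.000e-04  1.000e-04 -5.417e-01]
t: 12.88
tool_pos: [0.5647, 0.2452, 0.4144]
ee_rot: [0.652, 0.759, -0.001, -0.001]
force: [0.0, -0.3, -1.3]
gripper_width: 0.0324
t 12.88 tcp [0.5647 0.2452 0.4144] yaw 8.67 tilt [-0.0019 -0.0005] w 0.0324 F [ 0.03 -0.31 -1.28] q [ 0.22  0.53  0.64 -0.    1.97  0.07]
shift [-0.4409 -0.1423 -0.0053] turn [-0.002   0.0002  0.0024]
```

View pics/s13.png

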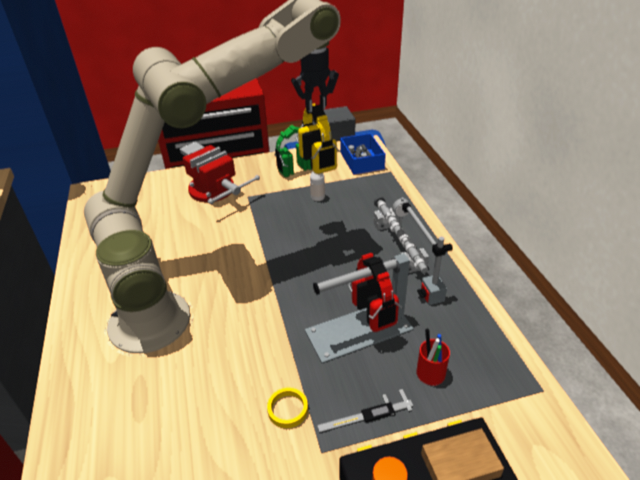

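```bash
python3 -m handwheel '[[[-0.010,-0.0032,-0.005,0,0,0,0.025],[-0.020,-0.0065,-0.005,0,0,0,0.025],[-0.030,-0.0097,-0.003,0,0,0,0.025],[-0.034,-0.011,0,0,0,0,0.025],[-0.034,-0.011,0,0,0,0,0.025],[-0.034,-0.011,0,0,0,0,0.025],[-0.034,-0.011,0,0,0,0,0.025],[-0.034,-0.011,0,0,0,0,0.025]]]'
python3 -m handwheel '[[[-0.034,-0.011,0,0,0,0,0.025],[-0.034,-0.011,0,0,0,0,0.025],[-0.034,-0.011,0,0,0,0,0.025],[-0.034,-0.011,0,0,0,0,0.025],[-0.030,-0.0097,0,0,0,0,0.025],[-0.022,-0.0071,0,0,0,0,0.025],[-0.015,-0.0048,0,0,0,0,0.025],[-0.008,-0.0026,0,0,0,0,0.025]]]'
python3 -m handwheel '[[[0,0,0,0,0,0,0.025],[0,0,0,0,0,0,0.025],[0,0,0,0,0,0,0.025],[0,0,0,0,0,0,0.025]]]'
python3 -c "
from h import *
go(.4905,-.2121,.42,8.53)
snap('side','s14');snap('scene','c14')
for n,a,b in(('s14',230,180),('c14',160,120)):
  im=cv2.imread(f'pics/{n}.png')[b:b+190,a:a+200];cv2.imwrite(f'pics/{n}z.png',cv2.resize(im,None,fx=3,fy=3,interpolation=2))"
```

```text
t: 13.6
tool_pos: [0.5243, 0.0047, 0.4284]
ee_rot: [0.653, 0.757, -0.0, 0.0]
force: [1.4, 0.2, -1.3]
gripper_width: 0.0321
t: 14.27
tool_pos: [0.4882, -0.2142, 0.4279]
ee_rot: [0.654, 0.756, -0.0, -0.0]
force: [-0.2, 0.0, -1.7]
gripper_width: 0.0323
t: 14.6
tool_pos: [0.4894, -0.211, 0.4282]
ee_rot: [0.652, 0.758, 0.0, 0.0]
force: [0.2, -0.0, -2.4]
gripper_width: 0.0324
t 14.6 tcp [ 0.4894 -0.211   0.4282] yaw 8.59 tilt [ 0.0004 -0.0001] w 0.0324 F [ 0.22 -0.03 -2.4 ] q [-0.63  0.3   0.94  0.    1.9  -0.78]
shift [-0.0013  0.0009  0.0082] turn [0.0004 0.0001 0.001 ]
```

View pics/s14z.png

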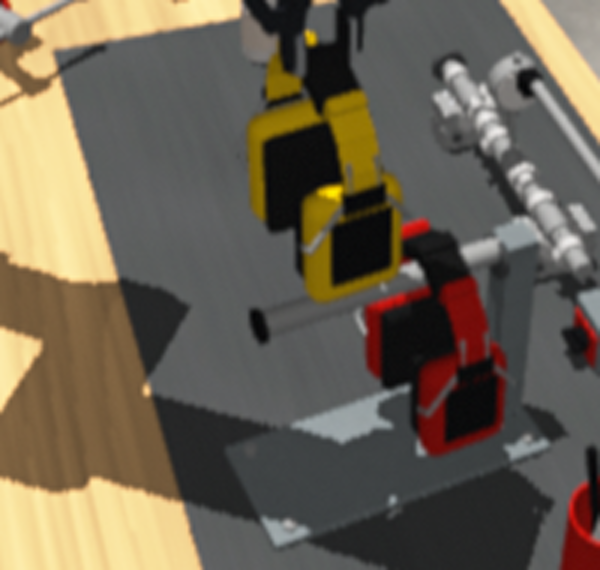

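View pics/c14z.png

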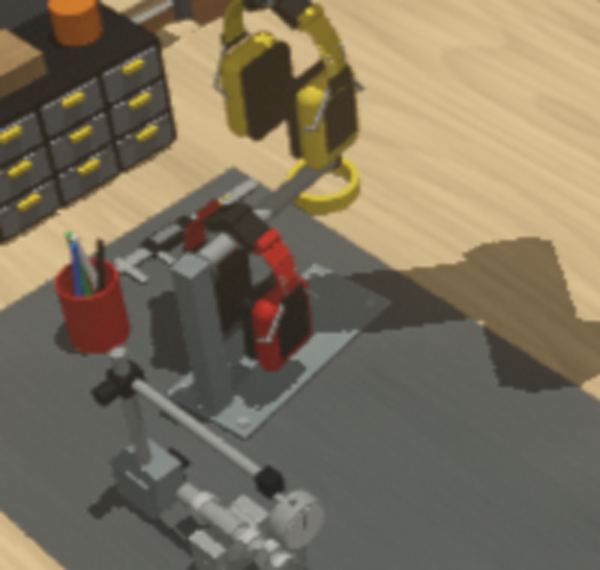

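```bash
python3 - <<'E'
from h import *
np.set_printoptions(precision=4,suppress=True)
a=np.radians(8.53); n=np.array([-np.sin(a),np.cos(a),0]); b=np.array([np.cos(a),np.sin(a),0])
for f in('s14','c14'):
    c,p,d=load(f);P=pts(c,d);h=cv2.cvtColor(p,cv2.COLOR_RGB2HSV)
    box=(d>0)&(P[...,0]>.4)&(P[...,0]<.66)&(P[...,1]>-.34)&(P[...,1]<-.08)
    for nm,m in(('yel',(h[...,0]>18)&(h[...,0]<34)&(h[...,1]>120)&(P[...,2]>.2)),('red',((h[...,0]<8)|(h[...,0]>172))&(h[...,1]>140)&(P[...,2]>.05))):
        q=P[m&box]; s=q@n; t=q@b; print(f,nm,len(q),'n',np.percentile(s,[1,50,99]),'along',np.percentile(t,[1,99]),'z',q[:,2].min(),q[:,2].max())
E
```

```text
s14 yel 1711 n [-0.3536 -0.3324 -0.2127] along [0.4139 0.4869] z 0.21988776314714065 0.6505513345765972
s14 red 1069 n [-0.3593 -0.3401 -0.238 ] along [0.508  0.5869] z 0.06785071631299577 0.7026074917367774
c14 yel 914 n [-0.3509 -0.2395 -0.2117] along [0.4199 0.4946] z 0.20823190457074414 0.48487487139048924
c14 red 398 n [-0.3568 -0.2356 -0.2171] along [0.5376 0.5955] z 0.06684793377171183 0.23833306298900192
```

Yellow sits about 5 mm to the +y side of red's centre line, so I'll correct by −4.5 mm and lower until the cups just straddle the bar.

```bash
python3 -m handwheel '[[[-0.0025,0,0.005,0,0,0,0.025],[-0.002,0,0.012,0,0,0,0.025],[0,0,0.014,0,0,0,0.025],[0,0,0.014,0,0,0,0.025],[0,0,0.014,0,0,0,0.025],[0,0,0.014,0,0,0,0.025],[0,0,0.01,0,0,0,0.025],[0,0,0,0,0,0,0.025]]]'
python3 -c "
from h import *
go(.4905,-.2165,.208,8.53)
snap('side','s15');snap('scene','c15');snap('wrist','w15')
for n,a,b in(('s15',230,180),('c15',160,120)):
  im=cv2.imread(f'pics/{n}.png')[b:b+190,a:a+200];cv2.imwrite(f'pics/{n}z.png',cv2.resize(im,None,fx=3,fy=3,interpolation=2))"
```

```text
t: 15.37
tool_pos: [0.4895, -0.2159, 0.3425]
ee_rot: [0.653, 0.758, -0.0, -0.002]
force: [-0.4, 0.2, -2.4]
gripper_width: 0.0321
t 15.37 tcp [ 0.4895 -0.2159  0.3425] yaw 8.54 tilt [-0.0033  0.0025] w 0.0321 F [-0.42  0.2  -2.44] q [-0.63  0.29  1.18  0.    1.68 -0.78]
shift [-0.0011  0.0013  0.1345] turn [-0.0029 -0.0029  0.0001]
```

View pics/s15z.png

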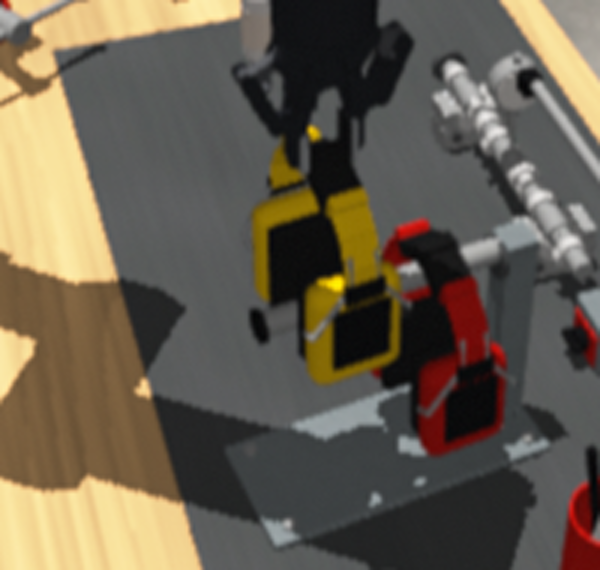

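View pics/c15z.png

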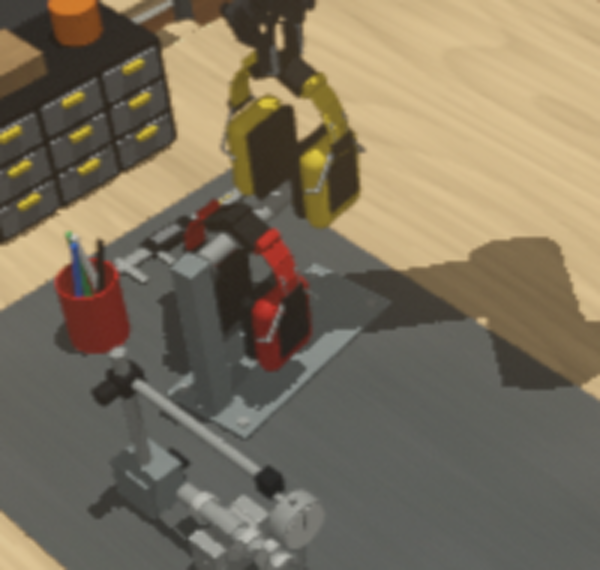

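View pics/w15.png

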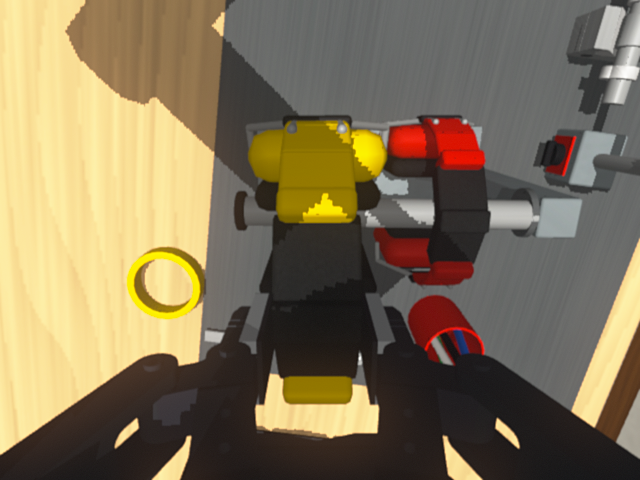

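The cups are astride the bar with no contact (forces ≈ weight only). Lowering further.

```bash
python3 -m handwheel '[[[0,0.001,0.008,0,0,0,0.025],[0,0,0.018,0,0,0,0.025],[0,0,0.022,0,0,0,0.025],[0,0,0.022,0,0,0,0.025],[0,0,0.02,0,0,0,0.025],[0,0,0.014,0,0,0,0.025],[0,0,0.01,0,0,0,0.025],[0,0,0.005,0,0,0,0.025]]]'
python3 -m handwheel '[[[0,0,0,0,0,0,0.025],[0,0,0,0,0,0,0.025],[0,0,0,0,0,0,0.025]]]'
python3 -c "
from h import *
go(.4905,-.2165,.208,8.53)
snap('side','s16');snap('wrist','w16')
for n,a,b in(('s16',230,200),):
  im=cv2.imread(f'pics/{n}.png')[b:b+190,a:a+200];cv2.imwrite(f'pics/{n}z.png',cv2.resize(im,None,fx=3,fy=3,interpolation=2))"
```

```text
t: 16.18
tool_pos: [0.4907, -0.2161, 0.2247]
ee_rot: [0.653, 0.758, -0.0, -0.001]
force: [-0.2, 0.4, -2.0]
gripper_width: 0.0324
t: 16.43
tool_pos: [0.4913, -0.2166, 0.2269]
ee_rot: [0.653, 0.758, 0.0, 0.001]
force: [0.5, 0.1, -1.6]
gripper_width: 0.0319
t 16.43 tcp [ 0.4913 -0.2166  0.2269] yaw 8.52 tilt [ 0.0015 -0.0011] w 0.0319 F [ 0.5   0.12 -1.56] q [-0.63  0.32  1.43 -0.    1.39 -0.78]
shift [ 0.0002 -0.0008  0.0189] turn [ 0.0013  0.0013 -0.0002]
```

View pics/s16z.png

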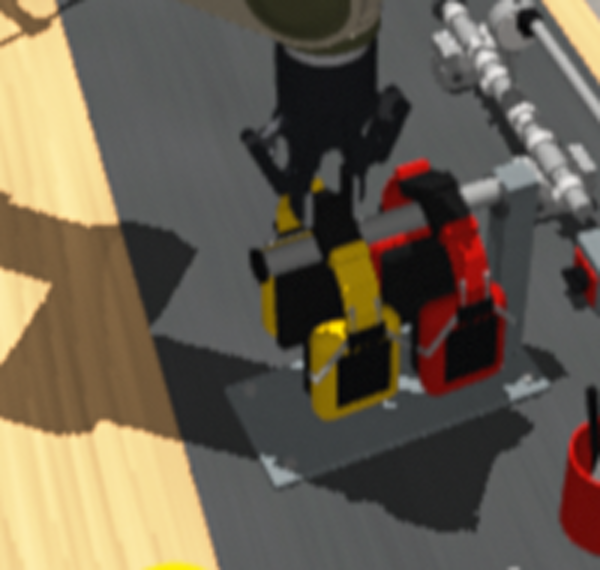

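View pics/w16.png

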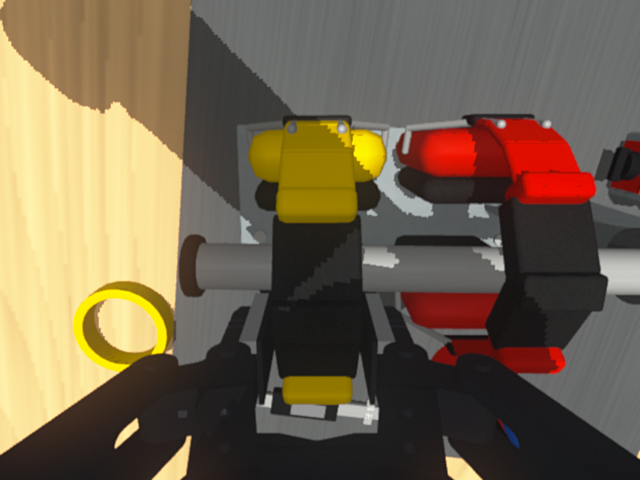

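The gap to red looks about 9 mm, so I'll shift yellow 8 mm toward the free end while lowering.

```bash
python3 -m handwheel '[[[0,-0.003,0.002,0,0,0,0.025],[0,-0.003,0.004,0,0,0,0.025],[0,-0.002,0.004,0,0,0,0.025],[0,0,0.003,0,0,0,0.025],[0,0,0.002,0,0,0,0.025],[0,0,0,0,0,0,0.025],[0,0,0,0,0,0,0.025]]]'
python3 -c "
from h import *
go(.4825,-.2177,.208,8.53)
snap('wrist','w17')"
```

```text
t: 17.12
tool_pos: [0.4831, -0.2175, 0.2108]
ee_rot: [0.653, 0.758, 0.0, -0.0]
force: [-0.1, -0.2, -2.3]
gripper_width: 0.0323
t 17.12 tcp [ 0.4831 -0.2175  0.2108] yaw 8.52 tilt [-0.0001  0.0001] w 0.0323 F [-0.11 -0.17 -2.3 ] q [-0.64  0.32  1.47  0.    1.35 -0.79]
shift [-0.0001 -0.0006  0.0028] turn [-0.     -0.0001 -0.0002]
```

View pics/w17.png

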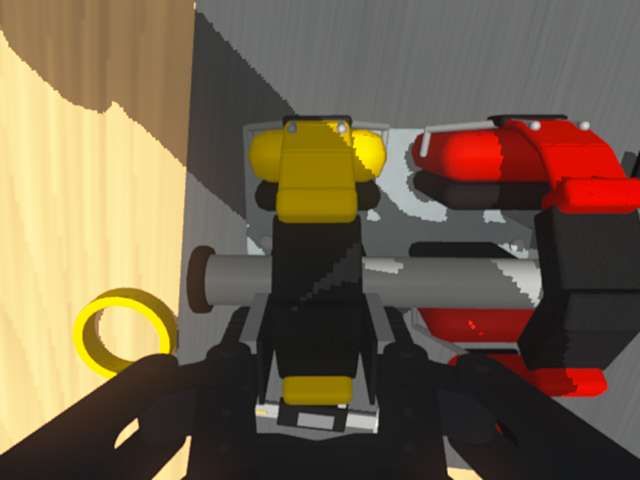

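Compared with red's grip (bar centre row ~291), the bar is now at row ~282. That means yellow is about 5 mm off to −y and the earlier correction overshot, so I'll undo it and seat.

```bash
python3 -m handwheel '[[[0.0015,0,0,0,0,0,0.025],[0.0015,0,0,0,0,0,0.025],[0.0015,0,0,0,0,0,0.025],[0,0,0.001,0,0,0,0.025],[0,0,0.001,0,0,0,0.025],[0,0,0.001,0,0,0,0.025],[0,0,0,0,0,0,0.025]]]'
python3 -c "
from h import *
go(.4825,-.2137,.208,8.53)
snap('wrist','w18')"
```

```text
t: 17.75
tool_pos: [0.4825, -0.2132, 0.2081]
ee_rot: [0.653, 0.758, -0.0, 0.0]
force: [0.4, 0.2, -1.1]
gripper_width: 0.0318
t 17.75 tcp [ 0.4825 -0.2132  0.2081] yaw 8.52 tilt [ 0.0004 -0.0005] w 0.0318 F [ 0.43  0.2  -1.07] q [-0.64  0.32  1.48 -0.    1.34 -0.79]
shift [-0.0005 -0.      0.0001] turn [ 0.0004  0.0005 -0.0002]
```

View pics/w18.png

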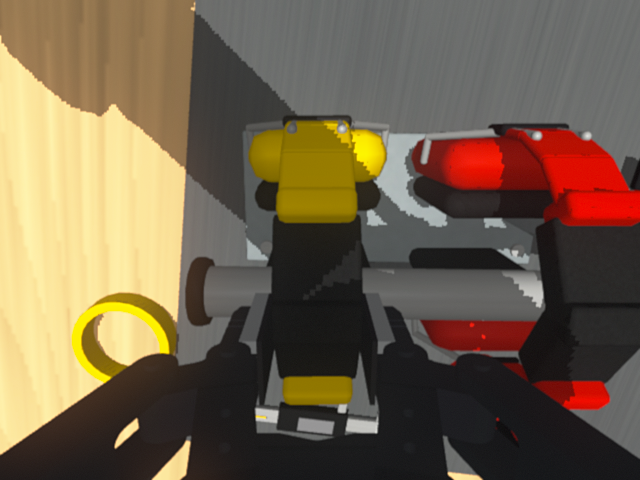

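```bash
python3 -m handwheel '[[[0,0,0.0007,0,0,0,0.025],[0,0,0.0005,0,0,0,0.025],[0,0,0,0,0,0,0.025],[0,0,0,0,0,0,0.025]]]'
python3 -c "
from h import *
go(.4825,-.2137,.208,8.53)"
```

```text
t: 18.13
tool_pos: [0.4827, -0.2134, 0.2078]
ee_rot: [0.653, 0.758, -0.0, 0.001]
force: [-0.7, 0.2, 6.2]
gripper_width: 0.0321
t 18.13 tcp [ 0.4827 -0.2134  0.2078] yaw 8.51 tilt [ 0.0016 -0.0015] w 0.0321 F [-0.67  0.2   6.16] q [-0.64  0.32  1.49 -0.    1.34 -0.79]
shift [-0.0002 -0.0002 -0.0002] turn [ 0.0014  0.0017 -0.0003]
```

Seated (force reversed to +6 N). Releasing gently, then rising.

```bash
python3 -m handwheel '[[[0,0,0,0,0,0,0.033],[0,0,0,0,0,0,0.036],[0,0,0,0,0,0,0.042],[0,0,0,0,0,0,0.05],[0,0,0,0,0,0,0.05],[0,0,0,0,0,0,0.05]]]'
python3 -c "
from h import *
go(.4825,-.2137,.208,8.53)
snap('wrist','w19')"
```

```text
t: 18.63
tool_pos: [0.4823, -0.213, 0.2065]
ee_rot: [0.653, 0.758, 0.0, -0.0]
force: [0.5, -0.4, -0.0]
gripper_width: 0.0503
t 18.63 tcp [ 0.4823 -0.213   0.2065] yaw 8.52 tilt [-0.0003  0.0003] w 0.0503 F [ 0.51 -0.36 -0.03] q [-0.64  0.32  1.49  0.    1.34 -0.79]
shift [-0.0007  0.0001 -0.0015] turn [-0.0002 -0.0003 -0.0002]
```

View pics/w19.png

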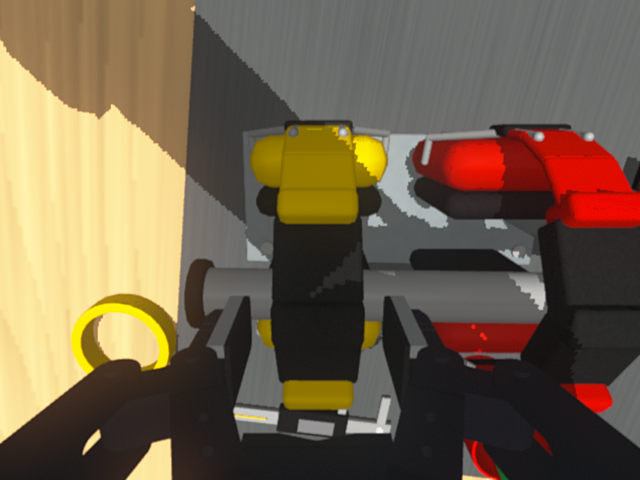

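```bash
python3 -m handwheel '[[[0,0,-0.008,0,0,0,0.05],[0,0,-0.015,0,0,0,0.05],[0,0,-0.02,0,0,0,0.05],[0,0,-0.025,0,0,0,0.05],[0,0,-0.025,0,0,0,0.05],[0,0,-0.025,0,0,0,0.05],[0,0,-0.02,0,0,0,0.05],[0,0,0,0,0,0,0.05]]]'
python3 -m handwheel '[[[0,0,0,0,0,0,0.05],[0,0,0,0,0,0,0.05],[0,0,0,0,0,0,0.05],[0,0,0,0,0,0,0.05],[0,0,0,0,0,0,0.05],[0,0,0,0,0,0,0.05],[0,0,0,0,0,0,0.05],[0,0,0,0,0,0,0.05]]]'
python3 -c "
from h import *
go(.4825,-.2137,.208,8.53)
snap('wrist','w20');snap('side','s20');snap('scene','c20')
for n,a,b in(('s20',230,200),('c20',160,120)):
  im=cv2.imread(f'pics/{n}.png')[b:b+190,a:a+200];cv2.imwrite(f'pics/{n}z.png',cv2.resize(im,None,fx=3,fy=3,interpolation=2))
np.set_printoptions(precision=4,suppress=True)
a=np.radians(8.53); n=np.array([-np.sin(a),np.cos(a),0]); b=np.array([np.cos(a),np.sin(a),0])
for f in('s20','c20','w20'):
    c,p,d=load(f);P=pts(c,d);h=cv2.cvtColor(p,cv2.COLOR_RGB2HSV)
    m=(d>0)&(P[...,0]>.42)&(P[...,0]<.66)&(P[...,1]>-.27)&(P[...,1]<-.14)&(P[...,2]>.234)&(P[...,2]<.26)&(h[...,2]<70)
    q=P[m]; k=q@b
    for lo,hi in((.40,.49),(.5,.6)):
        r=q[(k>lo)&(k<hi)]
        if len(r): print(f,len(r),'along',np.percentile(r@b,[2,98]),'n',np.percentile(r@n,[2,98]),'z',r[:,2].max(), cv2.minAreaRect((r[:,:2]*1000).astype(np.float32))[1:])
"
```

```text
t: 19.35
tool_pos: [0.483, -0.2135, 0.3494]
ee_rot: [0.653, 0.758, 0.0, 0.004]
force: [0.4, 0.8, 0.3]
gripper_width: 0.0497
t: 20.02
tool_pos: [0.4823, -0.213, 0.3446]
ee_rot: [0.653, 0.758, -0.0, -0.0]
force: [0.1, -0.4, 0.9]
gripper_width: 0.0501
t 20.02 tcp [ 0.4823 -0.213   0.3446] yaw 8.52 tilt [-0.0001  0.0001] w 0.0501 F [ 0.06 -0.42  0.89] q [-0.64  0.26  1.2  -0.    1.67 -0.79]
shift [-7.000e-04  1.000e-04  1.366e-01] turn [-0.0001 -0.0001 -0.0001]
s20 196 along [0.4277 0.4604] n [-0.3097 -0.2627] z 0.24949263629091623 ((34.510948181152344, 53.47353744506836), 7.862170219421387)
s20 180 along [0.5355 0.5683] n [-0.3109 -0.2647] z 0.25010679895894317 ((34.3046760559082, 54.206260681152344), 8.154842376708984)
c20 104 along [0.4321 0.4663] n [-0.309  -0.2555] z 0.25512012147409013 ((36.11729431152344, 58.936302185058594), 11.259903907775879)
c20 122 along [0.5399 0.5728] n [-0.3096 -0.2564] z 0.25609708733072445 ((37.46769332885742, 58.78525924682617), 5.484654426574707)
w20 2852 along [0.4288 0.4607] n [-0.3034 -0.2612] z 0.24815118195186925 ((33.9428596496582, 48.433990478515625), 8.09044075012207)
w20 2920 along [0.5359 0.568 ] n [-0.3045 -0.2633] z 0.24783307738449312 ((34.079444885253906, 47.72457504272461), 8.268467903137207)
```

View pics/w20.png

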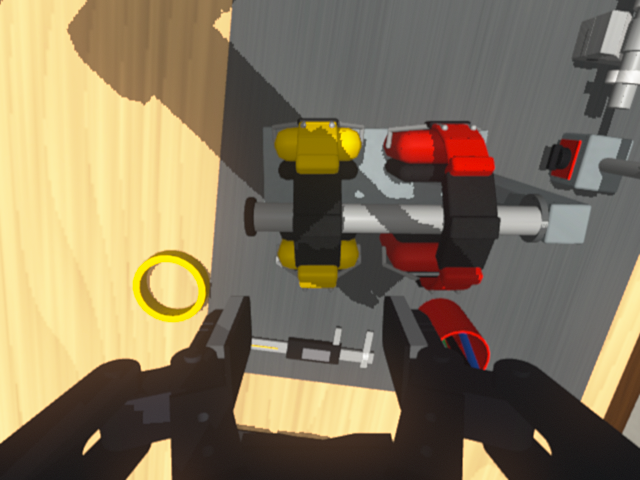

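View pics/s20z.png

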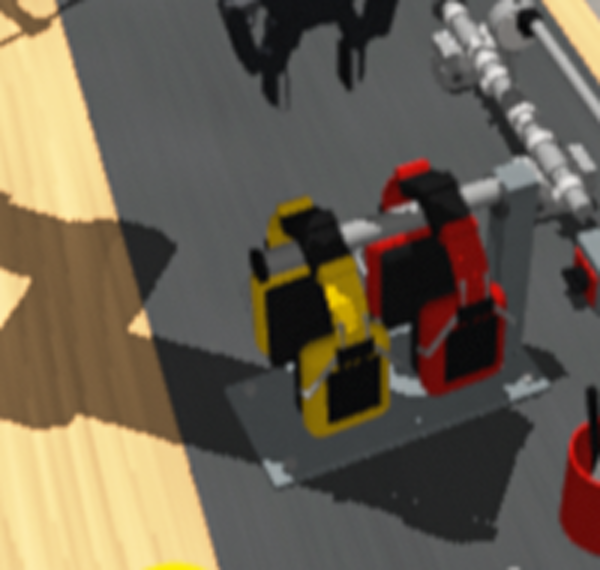

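View pics/c20z.png

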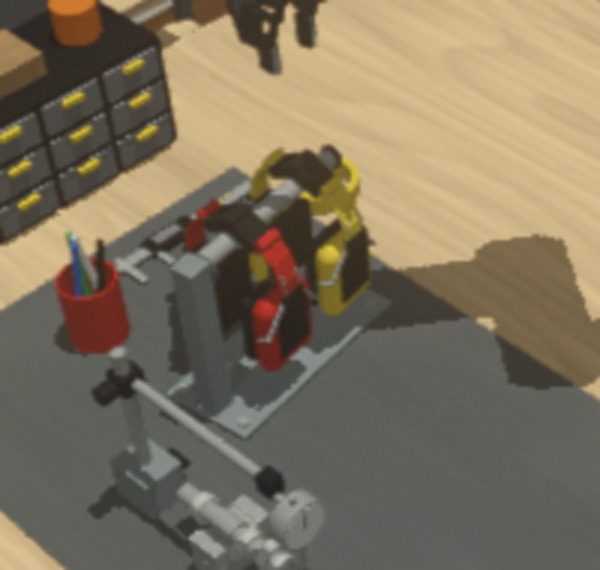

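Both pads lie on the bar line, square (about 8°), at about −57 mm and −164 mm from the post. One last check that they are still, then I'll hand in.

```bash
python3 -m handwheel '[[[0,0,0,0,0,0,0.05],[0,0,0,0,0,0,0.05],[0,0,0,0,0,0,0.05],[0,0,0,0,0,0,0.05],[0,0,0,0,0,0,0.05],[0,0,0,0,0,0,0.05],[0,0,0,0,0,0,0.05],[0,0,0,0,0,0,0.05]]]'
python3 -c "
from h import *
c,p,d=snap('side','s21'); _,p0,_=load('s20'); _,pi,_=load('side0')
df=np.abs(p.astype(int)-p0).max(2); print('moved px near pairs',(df[240:360,300:420]>40).sum())
df=np.abs(p.astype(int)-pi).max(2); 
for n,(u0,u1,v0,v1) in dict(cam=(365,450,190,305),pens=(412,455,330,390),tape=(265,310,385,430),cal=(315,415,390,435)).items(): print(n,(df[v0:v1,u0:u1]>40).sum())
print(robot.finish_job())"
```

```text
t: 20.83
tool_pos: [0.4824, -0.213, 0.3447]
ee_rot: [0.653, 0.758, -0.0, 0.0]
force: [-0.8, -0.3, 0.1]
gripper_width: 0.0499
moved px near pairs 0
cam 1177
pens 0
tape 498
cal 0
the job is handed in; nothing more can be done
None
```

Both pairs hang on the bar as asked and the job is handed in, at about 21 s of the 69 s allowed. No verdict was reported.

**What I did:** I gripped the red pair by its pad, lifted it 5 mm, moved it back along the bar, seated it and let go. I then lifted the yellow pair off the plate, lowered it astride the bar in front of red, and released it once the force showed it was seated.

**Last checks that passed:**
- **Position:** red is about 57 mm and yellow about 164 mm from the post face. Both are on the bar line, square to it within a few degrees, with the pads at bar height.
- **Spacing:** a gap between the pairs is visible in the wrist view.
- **Stillness:** no pixels near the pairs changed between two side views about 0.7 s apart.
- **Other items:** the pens and caliper regions are unchanged from the start picture.

**Checks that failed or disagreed:**
- **Fingertips:** they sat about 30 mm behind the reported TCP, beyond the stated retreat. I took my gripping heights from the pictures and forces instead.
- **Yellow's sideways position:** the side and scene estimate was about 5 mm off from the wrist view. I followed the wrist view and undid that correction before seating.
- **Camshaft and tape:** these regions did show changed pixels against the start picture (1177 and 498). The camshaft box also takes in the bar and post, and shadows moved in both boxes. The arm never went near either item and both look in place by eye. I did not measure them separately, and I did not compare the oil bottle or the indicator.

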